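# Strip the stuck bowls, stack them on the drying plate and start it

## Task

Take every clay bowl off the hump mould it is stuck on without the mould coming up off the bench with it (the yellow-lipped rack holds a mould down by its flange once bowl and mould have been slid in together along the bench), and nest all the bowls, still upside down, in one straight stack in the middle of the drying plate. Only when the stack is complete, slide the dust cover on the plate's control box fully aside, press the start button fully down, and slide the cover fully shut again. At the end every mould, also one that had no bowl, must stand fully home in a slot of the rack, without ever having been lifted, and the jar, sponge and brush pot must be left where they are.

Things in the scene. Friction and masses are not known exactly. Their poses are not given: they have to be found in the camera images.
- bowl_a: White clay bowl with red-brown band, upside down. Origin: centre of rim plane (lower end), z up through the foot. Rim diameter 88 mm outside; 4 mm wall tapers to diameter 60 at z = 54 mm; solid round foot, diameter 42, from z = 54 to 80 mm (grip there). Flat inner ceiling at z = 47 mm: a bowl nested over another sits 33 mm higher, 4 mm side play. 0.2 kg. May be absent (its mould is then bare).
- bowl_b: Bowl like bowl_a. Each bowl starts stuck over the mould of its own letter, coaxial, its rim plane 22 mm above the bench, foot from 76 to 102 mm above the bench.
- bowl_c: Bowl like bowl_a.
- mould_a: White plaster hump mould with round blue base flange (diameter 84, 8 mm thick, slick underside, friction about 0.2), loose on the bench. Origin: centre of underside, z up. Neck of diameter 36 mm from z = 8 to 22 mm, a blunt cone (diameter 64 to 50) to z = 48 mm, then a cylindrical top of diameter 50 to z = 69 mm (grip a bare mould there). 0.16 kg. It slides along with its bowl when the bowl is gripped and moved sideways.
- mould_b: Mould like mould_a. Two sprung rubber pads in each mould's sides clamp the inside of the bowl with some 5 N, so a bowl that is simply lifted takes its mould up with it; if the mould is held down, the pads let go within the first 20 mm of lift.
- mould_c: Mould like mould_a.
- rack: Fixed steel rack with yellow lips: three slots 104 mm apart along its y, open to its -x, no floor (moulds slide in on the bench), one mould each. Slots 94 mm wide below the lips; lips 11.5 to 16.5 mm above the bench, 52 mm apart, from x = -51 (mouth) to 49 mm; stop wall 34 mm high at x = 46. Flange goes under the lips, neck between them, bowl rim above. Origin = point slot1.
- slot0 (a point): Where the axis of a mould stands when fully in the rack's slot 0 (-y side of the rack), on the bench; axes as the rack's.
- slot1 (a point): Where the axis of a mould stands when fully in the rack's slot 1 (middle), on the bench; axes as the rack's.
- slot2 (a point): Where the axis of a mould stands when fully in the rack's slot 2 (+y side of the rack), on the bench; axes as the rack's.
- plate_top (a point): Centre of the top face of the drying plate's round aluminium disc (150 mm in diameter, on a grey 170 mm square body, 45 mm above the bench, fixed); z up.
- control: Fixed green control box of the drying plate, 110 x 200 x 45 mm (x, y, z); origin at the centre of its underside. The red start button is on top at x = 0, y = -45 mm. A grey sliding dust cover stands over it and slides along the box's y on two rails.
- cover (a joint): Dust cover's travel in m: 0 fully shut over the button, grows as it slides to the control box's +y, 0.085 at the stop. About 1.5 N of friction; stays where it is left.
- cover_grip (a point): On the cover's black grip fin, 15 mm above the fin's foot (the fin is 30 mm tall, 12 mm thick along the box's y, 44 mm long along x), 104 mm above the bench; moves with the cover. Axes as the control box's.
- start (a joint): Start button's travel in m: 0 released, 0.006 fully down (about 5 N); springs back.
- start_top (a point): Centre of the red start button's top face (28 mm in diameter, 63 mm above the bench when released). Reachable only with the cover slid fully aside.
- jar: Bystander: closed white glaze jar with red cap, 64 mm in diameter, 85 mm tall, origin under its centre. It stands in the row with the moulds.
- sponge: Bystander: yellow sponge block 90 x 60 x 30 mm, origin under its centre.
- brush_pot: Bystander: terracotta pot with brushes, 72 mm in diameter, 190 mm tall with the brushes, origin under its centre.

How it is judged:
By the outcome, as a careful person would: the job done as asked, in the order asked, and still so for the second after the job is handed in, with the robot touching nothing.
Of bowl_a, bowl_b, bowl_c only 2 to 3 are there at a start; the rules pass over those that are not, and their reading is None.
At some moment in a run one of mould_a, mould_b, mould_c may be knocked a few centimetres aside while the robot is not near it.
It also fails if it takes over 208 s, if anything falls off the work surface, if the arm or the gripper's body presses on something with over 40 N, if the wrist force passes 120 N, or if a joint passes its speed limit or range.

## Robot

A 6-joint arm with a two-finger parallel gripper is mounted at the origin on the work surface. World frame = base frame: x ahead of the robot, y to its left, z up, the work surface at z = 0. Lengths are in mm, angles in rad, forces in N, time in s.
With the tool pointing down it reaches from about 375 to 975 mm from the base axis. Payload 3.8 kg.
Tool frame: the origin (TCP) lies midway between the tips of the shut fingers; the grasp point (between the pads) lies 19 mm behind it; z points along the fingers, y is the line along which they close (so a half turn about z gives the same grasp; the last joint's range is limited). The gripper opens to 85 mm and grips with 20 to 120 N. Pads are 22 mm wide; open, the fingers measure 114 mm over their backs; the gripper's body (76 mm by 85 mm) begins 54 mm behind the grasp point. The pads swing forward as they close: fully open they stand 13 mm farther back than shut.
Start: joints at [1.193, 0.264, 1.604, -0, 1.274, -0.037], TCP at [225.61, 636.175, 231.28] pointing down, gripper open.
Joint ranges: [-2.63, 2.63], [-0.94, 2.18], [0.31, 2.57], [-1.31, 4.45], [0, 2.66], [-2.55, 2.55]. Speed limits (rad/s): [2.57, 2.57, 3.14, 3.14, 3.14, 3.14].

## Interface

Orientations are given as a unit quaternion [x, y, z, w].
In Python, from cell import ctrl, grab_frame, get_calibration gives the robot as it stands.
- The arm moves only by the shell command python3 -m creep 'ROWS' [OPENING] [FORCE]. ROWS is a JSON object of lists of equal length, an entry for each row: "travel": the shift along the tool's x, y, z in mm, a list of three; "twist": the turn about the tool's z in degrees. In form: {"travel": [[tx, ty, tz], ...], "twist": [twist, ...]}. A call has 1 to 20 rows; each row shifts and turns the commanded pose from where the row before left it, along the tool's axes as they then stand; what a row does not reach is not made up. A row lasts 1/12 s, in which the tool goes at most 41.7 mm and 7.16 degrees, less where a joint would pass 70% of its speed; a pose out of reach is approached as far as the arm can. A call with a gripper value outside its range is refused whole. OPENING is the closure, from -1 (fully open) to 1 (shut), so that 0 is half open, set as the call begins (- or left out, the last holds). The fingers move at their own pace and stop on an object; FORCE is the grip in N (left out, the last holds). Time passes only in rows, so rows that do not move let the fingers close. It gives the time, the measured TCP pose, the force, the opening and the grip force at its end, in the units of the state.
- ctrl.observe(): the state, without advancing time (a new reading comes with each control period).
- grab_frame(name): name is "side" or "top" or "wrist"; returns the picture (480x640x3 uint8, blue, green, red); there is no depth.
- get_calibration(name): a dict with "K" (3x3 intrinsics, pixels), "world_to_cam" (4x4, takes a point from world to camera coordinates); the wrist camera has in their place "tool_from_camera" (4x4, takes a point from camera to tool coordinates, whose origin is the TCP and whose axes are the flange's). Camera axes: x right, y down, z forward; pixel columns grow to the right and rows downward; lengths in mm; the calibration is good to about 2 mm. A picture is of the moment at which its call begins: read the wrist's pose just before it. get_calibration takes no time and is no camera call.
- ctrl.job_done(): hands the job in; it is judged then, once.
The state is a dict: "time_s": time; "joint_positions": joint angles; "dq": joint speeds; "effort": joint torques, N m; "eef_pos": TCP position; "ee_rot": TCP orientation; "wrist_force": force on the tool from outside, world axes, zero at the start; "ft_torque": the same for the moment, N m; "opening": finger opening in mm; "grasp_force": force on a finger pad.
Only numpy, scipy, OpenCV 4.12 (cv2) and the standard library are available. Lean on these libraries where they do the work, as an engineer would, in place of code of your own. Each camera call takes 0.05 s, during which the arm holds its last target. There are 200 camera calls.

## Working session

There is one attempt and no reset: what is moved stays moved. The work goes in short steps, Python scripts to look and compute and a shell command to move; the robot and the scene stay as the last step left them, time stands still between calls to the robot, and variables do not carry over. Pictures are saved under pics/ and viewed, at most 16 in all, crops included, and the job is handed in when it is done.

```bash
ls; mkdir -p pics
cat > h.py <<'E'
import numpy as np, cv2
from cell import ctrl, grab_frame, get_calibration
def ray(name,u,v,z):
    """world xy at height z of pixel in fixed cam"""
    c=get_calibration(name);K=np.array(c['K']);T=np.array(c['world_to_cam'])
    d=T[:3,:3].T@np.linalg.inv(K)@[u,v,1];o=-T[:3,:3].T@T[:3,3]
    return (o+d*(z-o[2])/d[2])
def proj(name,p):
    c=get_calibration(name);K=np.array(c['K']);T=np.array(c['world_to_cam'])
    q=K@(T[:3,:3]@np.array(p,float)+T[:3,3]);return q[:2]/q[2]
def st():
    s=ctrl.observe();return {k:np.round(s[k],3).tolist() for k in('time_s','eef_pos','ee_rot','wrist_force','opening','grasp_force','joint_positions')}
E
python3 - <<'E'
from h import *
for n in('top','side'): cv2.imwrite(f'pics/{n}0.png',grab_frame(n)); c=get_calibration(n); T=np.array(c['world_to_cam']);print(n,np.round(c['K'],1).tolist(),np.round(-T[:3,:3].T@T[:3,3]),np.round(T[:3,:3],2).tolist())
print(st())
from scipy.spatial.transform import Rotation as R
print(R.from_quat(ctrl.observe()['ee_rot']).as_matrix().round(3))
E
```

```text
pics
top [[482.4, 0.0, 317.2], [0.0, 482.4, 234.6], [0.0, 0.0, 1.0]] [ 411.  -33. 1033.] [[0.03, -1.0, -0.03], [-0.99, -0.02, -0.12], [0.12, 0.03, -0.99]]
side [[531.4, 0.0, 314.4], [0.0, 531.4, 243.0], [0.0, 0.0, 1.0]] [504. 814. 806.] [[-1.0, -0.04, -0.02], [-0.01, 0.65, -0.76], [0.04, -0.76, -0.65]]
{'time_s': 0.1, 'eef_pos': [225.385, 635.543, 230.029], 'ee_rot': [0.17, 0.986, -0.001, -0.0], 'wrist_force': [-0.199, -0.763, 0.953], 'opening': 85.332, 'grasp_force': 0.0, 'joint_positions': [1.193, 0.265, 1.605, -0.0, 1.274, -0.037]}
[[-0.942  0.334 -0.001]
 [ 0.334  0.942 -0.002]
 [ 0.    -0.002 -1.   ]]
```

View pics/top0.png

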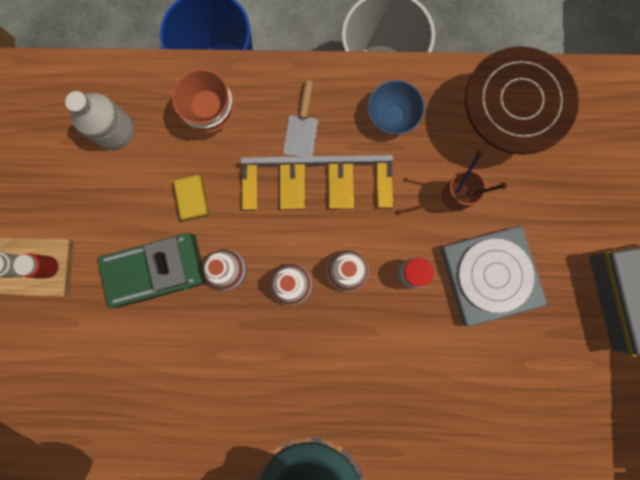

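View pics/side0.png

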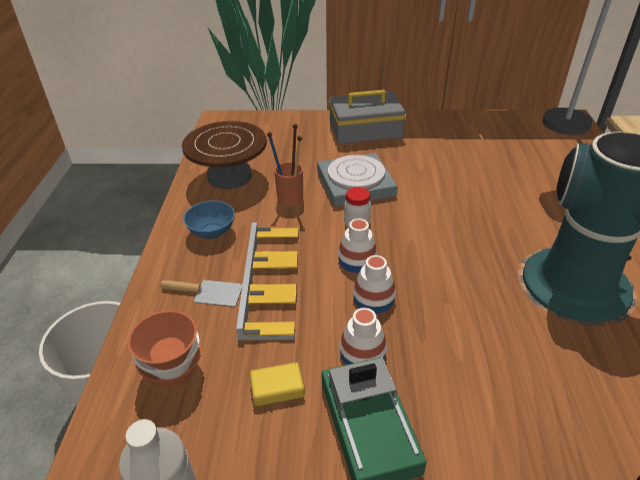

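The top view shows three bowls at about (217,267), (288,283) and (349,268), the jar at (416,272), the plate at (497,275), the rack around (315,185) opening downward (toward the robot), and the control box at (150,270) with its cover over the +x/right end. All three bowls are present.

```bash
cat > seg.py <<'E'
from h import *
def blobs(name,img,lo,hi,amin,roi=None):
    hsv=cv2.cvtColor(img,cv2.COLOR_BGR2HSV)
    m=cv2.inRange(hsv,np.array(lo),np.array(hi))
    if roi: k=np.zeros_like(m);a,b,c,d=roi;k[b:d,a:c]=255;m&=k
    n,l,s,c=cv2.connectedComponentsWithStats(m)
    return [(c[i],s[i],(l==i)) for i in range(1,n) if s[i,4]>=amin]
E
python3 - <<'E'
from seg import *
t=cv2.imread('pics/top0.png');s=cv2.imread('pics/side0.png')
for u,v in((217,267),(288,283),(349,268)): print('hsv',cv2.cvtColor(t,cv2.COLOR_BGR2HSV)[v,u], end=' ')
for u,v in((358,226),(376,264),(364,317)): print('shsv',cv2.cvtColor(s,cv2.COLOR_BGR2HSV)[v,u],end=' ')
print('\nyellow')
for c,b,m in blobs('top',t,(22,150,120),(32,255,255),60):
    p=np.argwhere(m)[:,::-1].astype(np.float32);box=cv2.boxPoints(cv2.minAreaRect(p))
    print(c.round(1),b[4],ray('top',*c,16.5).round(1)[:2],[ray('top',*q,16.5).round(0)[:2].tolist() for q in box])
print('plate')
for c,b,m in blobs('top',t,(0,0,150),(180,40,255),1500,(430,220,560,330)):
    print(c,b[4],ray('top',*c,45).round(1))
print('green')
for c,b,m in blobs('top',t,(55,80,30),(85,255,255),300,(80,220,230,320)):
    p=np.argwhere(m)[:,::-1].astype(np.float32);r=cv2.minAreaRect(p);print(c,b[4],r,[ray('top',*q,45).round(0)[:2].tolist() for q in cv2.boxPoints(r)])
print('fin')
for c,b,m in blobs('top',t,(0,0,0),(180,255,40),60,(140,235,190,290)): print(c,b,ray('top',*c,119).round(1))
cv2.imwrite('pics/c1.png',cv2.resize(t[145:325,90:390],(800,480),interpolation=cv2.INTER_CUBIC))
E
```

```text
hsv [  6 159 168] hsv [  6 159 170] hsv [  6 154 175] shsv [  6 145 190] shsv [  6 145 194] shsv [  6 139 200] 
yellow
[190.4 197.2] 1065 [608.2 273.9] [[646.0, 313.0], [658.0, 255.0], [572.0, 234.0], [560.0, 292.0]]
plate
[496.9432978  275.33136766] 4409 [ 455.3 -368.9   45. ]
green
[142.5727492  273.48030547] 2488 ((149.558837890625, 270.2353210449219), (52.14515686035156, 97.01424407958984), 75.96376037597656) [[473.0, 455.0], [527.0, 261.0], [423.0, 229.0], [370.0, 420.0]]
fin
[161.29655172 262.77931034] [156 253  12  20 145] [459.7 291.5 119. ]
```

View pics/c1.png

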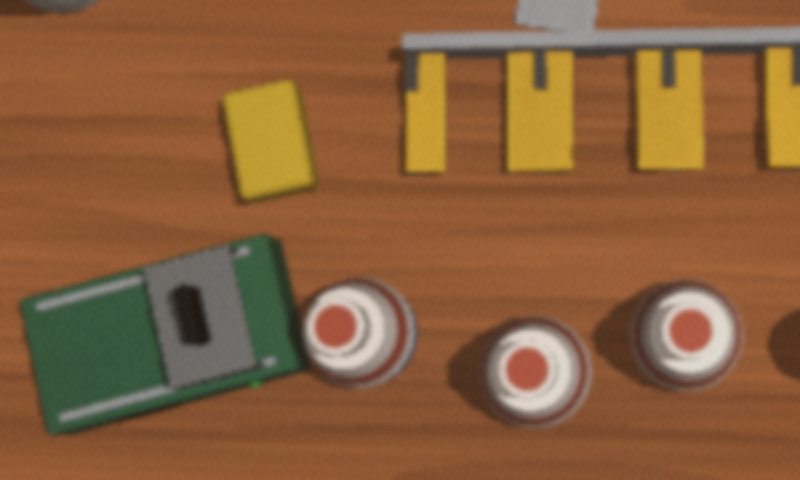

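The crop confirms the layout: bowls with red foot tops, cover with black fin near the right end of the box, the first bowl nearly touching the box end, four yellow lips with mouths facing the robot.

Run:
```python
from seg import *
t=cv2.imread('pics/top0.png');s=cv2.imread('pics/side0.png')
for u,v in((300,185),(342,185),(249,190),(260,230)): print('hsv',cv2.cvtColor(t,cv2.COLOR_BGR2HSV)[v,u], end=' ')
print()
P=[]
for c,b,m in blobs('top',t,(17,150,100),(32,255,255),100,(225,140,405,230)):
    p=np.argwhere(m)[:,::-1].astype(np.float32);box=cv2.boxPoints(cv2.minAreaRect(p))
    print(c.round(1),b[:4],b[4],ray('top',*c,16.5).round(1)[:2],[ray('top',*q,16.5).round(0)[:2].tolist() for q in box])
print('feet')
for c,b,m in blobs('top',t,(0,130,120),(9,255,255),40,(190,240,450,310)): print(c,b[4],ray('top',*c,102).round(1))
for c,b,m in blobs('side',s,(0,120,140),(9,255,255),40,(340,180,400,345)): print('side',c,b[4],ray('side',*c,102).round(1), ray('side',*c,85).round(1))
for c,b,m in blobs('side',s,(0,0,150),(180,40,255),800,(310,140,400,210)): print('side plate',c,b[4],ray('side',*c,45).round(1))
for c,b,m in blobs('side',s,(17,130,90),(32,255,255),100,(230,220,310,345)): print('side lips',c.round(1),b[4],ray('side',*c,16.5).round(1))
```

```text
hsv [ 21 189 197] hsv [ 21 188 199] hsv [ 21 192 201] hsv [ 11 161 144] 
[340.8 186.8] [328 163  27  46] 1098 [637.6 -50. ] [[591.0, -24.0], [690.0, -21.0], [691.0, -77.0], [592.0, -79.0]]
[383.7 186.8] [376 163  18  46] 645 [ 639.6 -141.8] [[691.0, -124.0], [693.0, -159.0], [594.0, -163.0], [592.0, -128.0]]
[249.7 188.9] [241 165  17  45] 641 [629. 146.] [[682.0, 167.0], [682.0, 132.0], [585.0, 128.0], [585.0, 163.0]]
[291.7 187.6] [279 164  27  46] 1102 [633.7  55.5] [[685.0, 85.0], [686.0, 28.0], [588.0, 25.0], [587.0, 81.0]]
feet
[419.34985836 271.76912181] 706 [ 455.8 -202.5  102. ]
[215.35526316 266.84210526] 152 [455.3 191.2 102. ]
[348.42384106 268.48344371] 151 [458.7 -66.7 102. ]
[287.         282.85810811] 148 [428.   50.9 102. ]
side [357.71374046 193.45419847] 262 [ 458.4 -180.3  102. ] [ 457.3 -204.3   85. ]
side [358.5 224. ] 94 [459.4 -68.8 102. ] [458.3 -90.1  85. ]
side [375.84615385 261.64102564] 117 [428.5  48.4 102. ] [426.7  29.9  85. ]
side [364.04166667 315.91666667] 168 [456.1 189.  102. ] [454.9 173.9  85. ]
side plate [356.04317056 170.14366596] 1413 [ 456.6 -365.7   45. ]
side lips [278.6 233. ] 386 [ 641.2 -140.4   16.5]
side lips [276.1 259.6] 739 [638.5 -48.1  16.5]
side lips [272.9 293.7] 886 [635.4  56.   16.5]
side lips [271.8 327.4] 586 [628.8 145.7  16.5]
```

```bash
cat > d.py <<'E'
import sys
from h import *
from scipy.spatial.transform import Rotation as R
s=ctrl.observe();M=R.from_quat(s['ee_rot']).as_matrix();p=np.array(s['eef_pos'])
print(st()); print('yaw of tool y',np.degrees(np.arctan2(M[1,1],M[0,1])).round(2),'tool z',M[:,2].round(4))
if len(sys.argv)>3: print('travel',(M.T@(np.array([float(a) for a in sys.argv[1:4]])-p)).round(1))
E
python3 -m creep '{"travel":[[0,0,0],[0,0,0],[0,0,0],[0,0,0],[0,0,0],[0,0,0],[0,0,0],[0,0,0],[0,0,0],[0,0,0]],"twist":[7.05,7.05,7.05,7.05,7.05,7.05,7.05,7.05,7.05,7.05]}' -1 80
python3 -m creep '{"travel":[[-31.8,16.4,0],[-31.8,16.4,0],[-31.8,16.4,0],[-31.8,16.4,0],[-31.8,16.4,0],[-31.8,16.4,0],[-31.8,16.4,0],[-31.8,16.4,0],[-31.8,16.4,0],[-31.8,16.4,0],[-31.8,16.4,0],[-31.8,16.4,0],[-31.8,16.4,0],[-31.8,16.4,0],[0,0,0],[0,0,0]],"twist":[0,0,0,0,0,0,0,0,0,0,0,0,0,0,0,0]}'
python3 d.py 455.5 190 150
```

```text
time_s: 0.93
eef_pos: [225.4, 635.7, 230.4]
ee_rot: [0.709, 0.705, -0.001, 0.0]
wrist_force: [0.2, -0.9, 0.1]
opening: 85.6
grasp_force: 0.0
time_s: 2.27
eef_pos: [455.4, 189.1, 230.9]
ee_rot: [0.709, 0.705, -0.0, -0.0]
wrist_force: [-0.0, -0.1, -0.3]
opening: 85.1
grasp_force: 0.0
{'time_s': 2.267, 'eef_pos': [455.378, 189.145, 230.876], 'ee_rot': [0.709, 0.705, -0.0, -0.0], 'wrist_force': [-0.022, -0.127, -0.337], 'opening': 85.112, 'grasp_force': 0.0, 'joint_positions': [0.343, -0.084, 1.982, 0.0, 1.244, 0.348]}
yaw of tool y -0.27 tool z [-8.e-04 -1.e-04 -1.e+00]
travel [ 0.9  0.2 80.9]
```

```bash
python3 -m creep '{"travel":[[0.9,0.2,27],[0,0,27],[0,0,26],[0,0,0],[0,0,0]],"twist":[0,0,0,0,0]}'
cat > w.py <<'E'
from seg import *
from scipy.spatial.transform import Rotation as R
import sys
def wrist(png=None):
    s=ctrl.observe();im=grab_frame('wrist')
    if png: cv2.imwrite(png,im)
    c=get_calibration('wrist');K=np.array(c['K']);T=np.array(c['tool_from_camera'])
    M=R.from_quat(s['ee_rot']).as_matrix();p=np.array(s['eef_pos'])
    o=M@T[:3,3]+p
    def r(u,v,z):
        d=M@T[:3,:3]@np.linalg.inv(K)@[u,v,1];return o+d*(z-o[2])/d[2]
    return im,r
if __name__=='__main__':
    z=float(sys.argv[1]);im,r=wrist(sys.argv[2])
    for c,b,m in blobs('w',im,(0,110,100),(9,255,255),300): print(c.round(1),b,r(*c,z).round(1))
E
python3 w.py 102 pics/w1.png
```

```text
time_s: 2.68
eef_pos: [453.1, 192.2, 149.7]
ee_rot: [0.707, 0.707, -0.002, -0.001]
wrist_force: [-0.6, -0.2, 0.2]
opening: 85.2
grasp_force: 0.0
[322.  263.5] [ 296  239   53   50 2038] [454.1 191.9 102. ]
```

View pics/w1.png

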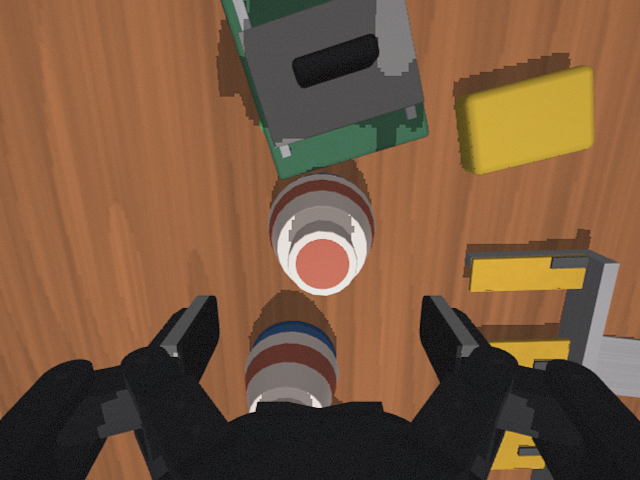

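Wrist view: foot top at (322,264) between the open fingers, with bowl A just clear of the box; second bowl below at (290,370). Measured centre (454,192) agrees with the earlier (455.5,190).

```bash
python3 -m creep '{"travel":[[0,0,0],[0,0,0]],"twist":[0,0]}'; python3 w.py 102 pics/w2.png; python3 d.py 455 191 75
```

```text
time_s: 2.9
eef_pos: [456.6, 192.7, 153.5]
ee_rot: [0.707, 0.707, 0.002, 0.001]
wrist_force: [0.0, 0.5, 0.4]
opening: 85.3
grasp_force: 0.0
[315.5 262.3] [ 290  238   52   49 1967] [454.1 191.8 102. ]
{'time_s': 2.95, 'eef_pos': [456.493, 192.57, 153.336], 'ee_rot': [0.707, 0.707, 0.002, 0.001], 'wrist_force': [0.313, -0.985, -0.639], 'opening': 85.277, 'grasp_force': 0.0, 'joint_positions': [0.349, -0.016, 2.066, 0.0, 1.087, 0.349]}
yaw of tool y 0.0 tool z [ 0.0033  0.0013 -1.    ]
travel [-1.7 -1.8 78.3]
```

```bash
for i in 1 2 3; do python3 -m creep '{"travel":[[0,0,0],[0,0,0]],"twist":[0,0]}' | head -2; done; python3 d.py 454.6 191.5 75
```

```text
time_s: 3.12
eef_pos: [455.8, 192.0, 152.3]
time_s: 3.28
eef_pos: [455.4, 191.8, 151.6]
time_s: 3.45
eef_pos: [455.2, 191.7, 151.2]
{'time_s': 3.45, 'eef_pos': [455.173, 191.695, 151.239], 'ee_rot': [0.707, 0.707, -0.0, -0.0], 'wrist_force': [0.214, 0.016, -0.043], 'opening': 85.357, 'grasp_force': 0.0, 'joint_positions': [0.348, -0.014, 2.069, 0.0, 1.087, 0.349]}
yaw of tool y -0.03 tool z [-1.e-04 -0.e+00 -1.e+00]
travel [-0.2 -0.6 76.2]
```

```bash
python3 -m creep '{"travel":[[-0.2,-0.5,6],[0,0,10],[0,0,12],[0,0,12],[0,0,11],[0,0,9],[0,0,7],[0,0,5],[0,0,3],[0,0,1.2],[0,0,0],[0,0,0],[0,0,0],[0,0,0]],"twist":[0,0,0,0,0,0,0,0,0,0,0,0,0,0]}'
python3 -m creep '{"travel":[[0,0,0],[0,0,0],[0,0,0],[0,0,0],[0,0,0],[0,0,0],[0,0,0],[0,0,0],[0,0,0]],"twist":[0,0,0,0,0,0,0,0,0]}' 1 80
python3 d.py 638 107 75
```

```text
time_s: 4.62
eef_pos: [455.1, 191.7, 75.7]
ee_rot: [0.707, 0.707, 0.001, 0.0]
wrist_force: [0.4, 0.1, 0.5]
opening: 85.3
grasp_force: 0.0
time_s: 5.37
eef_pos: [455.0, 191.6, 75.4]
ee_rot: [0.707, 0.707, 0.0, 0.0]
wrist_force: [-1.5, -0.6, 5.0]
opening: 40.1
grasp_force: 80.6
{'time_s': 5.367, 'eef_pos': [454.953, 191.599, 75.429], 'ee_rot': [0.707, 0.707, 0.0, 0.0], 'wrist_force': [-1.495, -0.616, 4.96], 'opening': 40.08, 'grasp_force': 80.584, 'joint_positions': [0.348, 0.077, 2.133, -0.0, 0.931, 0.349]}
yaw of tool y -0.02 tool z [ 5.e-04  0.e+00 -1.e+00]
travel [-84.5 183.1   0.5]
```

```bash
python3 -m creep '{"travel":[[-1.2,1,0],[-2.4,2,0],[-3.7,3,0],[-4.9,4,0],[-6.1,5,0],[-6.1,5,0],[-6.1,5,0],[-6.1,5,0],[-6.1,5,0],[-6.1,5,0],[-6.1,5,0],[-6.1,5,0],[-6.1,5,0],[-6.1,5,0],[-4.9,4,0],[-4.3,3.5,0],[-3,2.5,0],[-1.8,1.5,0],[-1.2,1,0],[0,0,0]],"twist":[0,0,0,0,0,0,0,0,0,0,0,0,0,0,0,0,0,0,0,0]}'
python3 - <<'E'
from seg import *
import subprocess
im=grab_frame('top');cv2.imwrite('pics/top1.png',im)
cv2.imwrite('pics/c2.png',cv2.resize(im[120:320,190:430],(720,600),interpolation=cv2.INTER_CUBIC))
s=grab_frame('side');cv2.imwrite('pics/side1.png',s)
cv2.imwrite('pics/c2s.png',cv2.resize(s[200:360,220:420],(750,600),interpolation=cv2.INTER_CUBIC))
E
python3 d.py 527.5 103.4 75
```

```text
time_s: 7.03
eef_pos: [527.4, 103.7, 75.5]
ee_rot: [0.707, 0.707, 0.001, -0.0]
wrist_force: [-2.7, 2.6, 5.0]
opening: 40.0
grasp_force: 80.7
{'time_s': 7.133, 'eef_pos': [527.408, 103.755, 75.477], 'ee_rot': [0.707, 0.707, 0.001, -0.0], 'wrist_force': [-1.825, 1.397, 5.323], 'opening': 39.663, 'grasp_force': 80.64, 'joint_positions': [0.147, 0.156, 2.044, 0.001, 0.941, 0.147]}
yaw of tool y -0.05 tool z [ 4.0e-04  1.2e-03 -1.0e+00]
travel [-0.4  0.1  0.5]
```

View pics/c2s.png

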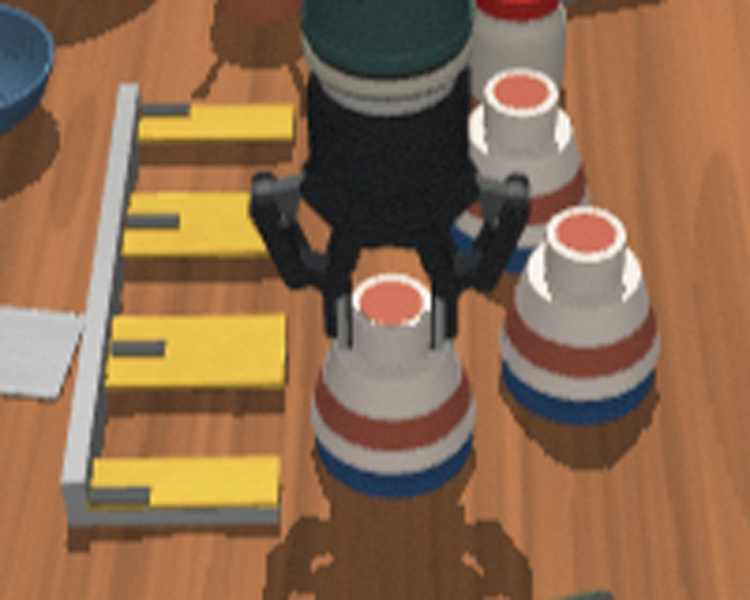

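The side crop shows bowl and mould gripped by the foot, standing in line with the nearest slot. I'll check the axis, then slide in.

```bash
python3 - <<'E'
from seg import *
s=cv2.imread('pics/side1.png')
for c,b,m in blobs('side',s,(0,120,140),(9,255,255),60,(300,255,350,300)): print('side',c,b[4],ray('side',*c,102).round(1))
E
python3 -m creep '{"travel":[[0,1,0],[0,2,0],[0.1,3,0],[0.1,4,0],[0.2,5,0],[0.2,6,0],[0.2,6,0],[0.2,6,0],[0.2,6,0],[0.2,6,0],[0.2,6,0],[0.2,6,0],[0.2,6,0],[0.2,5,0],[0.1,4,0],[0.1,3,0],[0.1,2,0],[0,1,0],[0,0,0],[0,0,0]],"twist":[0,0,0,0,0,0,0,0,0,0,0,0,0,0,0,0,0,0,0,0]}'
python3 d.py 638 107.2 75
```

```text
side [323.60869565 280.23188406] 138 [529.  101.5 102. ]
time_s: 8.8
eef_pos: [604.7, 105.8, 75.6]
ee_rot: [0.707, 0.707, -0.0, -0.0]
wrist_force: [-3.1, 0.4, 7.4]
opening: 39.9
grasp_force: 81.1
{'time_s': 8.8, 'eef_pos': [604.724, 105.811, 75.55], 'ee_rot': [0.707, 0.707, -0.0, -0.0], 'wrist_force': [-3.091, 0.409, 7.391], 'opening': 39.897, 'grasp_force': 81.09, 'joint_positions': [0.132, 0.289, 1.878, 0.0, 0.975, 0.133]}
yaw of tool y -0.03 tool z [-1.1e-03  2.0e-04 -1.0e+00]
travel [ 1.4 33.3  0.5]
```

```bash
python3 -m creep '{"travel":[[0,1,0],[0.1,2,0],[0.2,3,0],[0.2,4,0],[0.2,4,0],[0.2,4,0],[0.2,4,0],[0.1,3.5,0],[0.1,3,0],[0.1,2,0],[0,1.5,0],[0,1,0],[0,0,0],[0,0,0],[0,0,0]],"twist":[0,0,0,0,0,0,0,0,0,0,0,0,0,0,0]}'
python3 - <<'E'
from seg import *
im=grab_frame('top');cv2.imwrite('pics/top2.png',im);s=grab_frame('side');cv2.imwrite('pics/side2.png',s)
cv2.imwrite('pics/c3.png',np.hstack([cv2.resize(im[140:240,220:320],(400,400),interpolation=cv2.INTER_CUBIC),cv2.resize(s[250:350,220:320],(400,400),interpolation=cv2.INTER_CUBIC)]))
E
python3 d.py 638 107.2 75
```

```text
time_s: 10.05
eef_pos: [637.6, 107.2, 75.5]
ee_rot: [0.707, 0.707, -0.0, -0.001]
wrist_force: [-4.2, 0.1, 7.7]
opening: 40.3
grasp_force: 81.1
{'time_s': 10.15, 'eef_pos': [637.645, 107.228, 75.562], 'ee_rot': [0.707, 0.707, -0.0, -0.0], 'wrist_force': [-3.411, -0.602, 6.688], 'opening': 39.802, 'grasp_force': 81.095, 'joint_positions': [0.128, 0.345, 1.804, 0.0, 0.994, 0.128]}
yaw of tool y -0.02 tool z [-1.1e-03  3.0e-04 -1.0e+00]
travel [-0.   0.4  0.6]
```

View pics/c3.png

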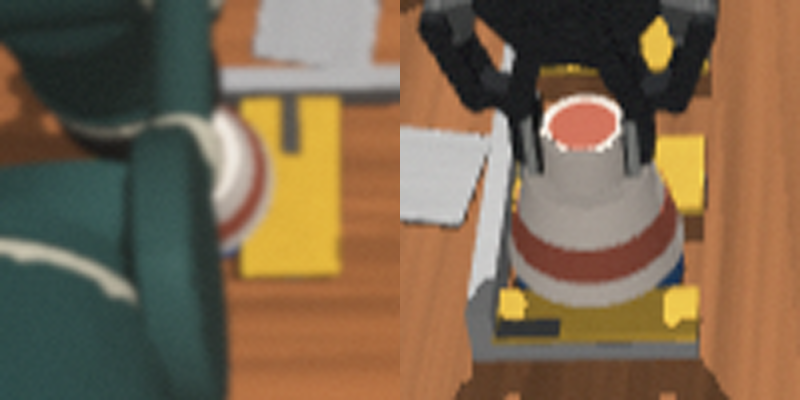

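```bash
for i in 1 2; do python3 -m creep '{"travel":[[0,0.5,0],[0,0.5,0],[0,0,0],[0,0,0]],"twist":[0,0,0,0]}' | sed -n '2p;4p'; done
```

```text
eef_pos: [638.4, 107.2, 75.6]
wrist_force: [-4.9, 1.2, 8.0]
eef_pos: [639.2, 107.2, 75.6]
wrist_force: [-5.2, -0.4, 8.8]
```

```bash
for i in 1 2 3; do python3 -m creep '{"travel":[[0,0.5,0],[0,0.5,0],[0,0,0],[0,0,0]],"twist":[0,0,0,0]}' | sed -n '2p;4p'; done
```

```text
eef_pos: [639.5, 107.2, 75.6]
wrist_force: [-7.2, -0.3, 10.0]
eef_pos: [639.7, 107.2, 75.7]
wrist_force: [-8.9, -0.5, 12.9]
eef_pos: [640.0, 107.2, 75.8]
wrist_force: [-11.7, -0.4, 13.4]
```

```bash
python3 -m creep '{"travel":[[0,-1,0],[0,-1,0],[0,-1,0],[0,0,0],[0,0,0],[0,0,0]],"twist":[0,0,0,0,0,0]}' | sed -n '2p;4p'
python3 -m creep '{"travel":[[0,0,-1],[0,0,-1.5],[0,0,-2],[0,0,-2],[0,0,-2],[0,0,-2],[0,0,-2.5],[0,0,-3],[0,0,-4],[0,0,-5],[0,0,-6],[0,0,-7],[0,0,-7],[0,0,-7],[0,0,-7],[0,0,-6],[0,0,-5],[0,0,-4],[0,0,-2],[0,0,-1]],"twist":[0,0,0,0,0,0,0,0,0,0,0,0,0,0,0,0,0,0,0,0]}'
python3 -m creep '{"travel":[[0,0,-3],[0,0,-8],[0,0,-12],[0,0,-10],[0,0,-6],[0,0,-2],[0,0,0],[0,0,0]],"twist":[0,0,0,0,0,0,0,0]}'
python3 - <<'E'
from seg import *
s=grab_frame('side');cv2.imwrite('pics/side3.png',s)
cv2.imwrite('pics/c4.png',cv2.resize(s[190:390,210:450],(720,600),interpolation=cv2.INTER_CUBIC))
E
python3 d.py 470 100 190
```

```text
eef_pos: [639.3, 107.2, 75.5]
wrist_force: [-4.7, 0.3, 8.2]
time_s: 13.98
eef_pos: [640.3, 107.0, 152.5]
ee_rot: [0.707, 0.707, 0.0, 0.0]
wrist_force: [-0.6, -0.4, -2.4]
opening: 39.7
grasp_force: 81.0
time_s: 14.65
eef_pos: [640.1, 107.0, 193.2]
ee_rot: [0.707, 0.707, 0.0, 0.0]
wrist_force: [-0.4, -1.2, -1.9]
opening: 40.0
grasp_force: 81.0
{'time_s': 14.7, 'eef_pos': [639.81, 106.94, 192.669], 'ee_rot': [0.707, 0.707, -0.0, -0.0], 'wrist_force': [-0.271, -0.82, -2.715], 'opening': 40.032, 'grasp_force': 81.04, 'joint_positions': [0.127, 0.241, 1.705, -0.0, 1.197, 0.128]}
yaw of tool y -0.03 tool z [-7.e-04 -1.e-04 -1.e+00]
travel [  -7.  -169.8    2.8]
```

View pics/c4.png

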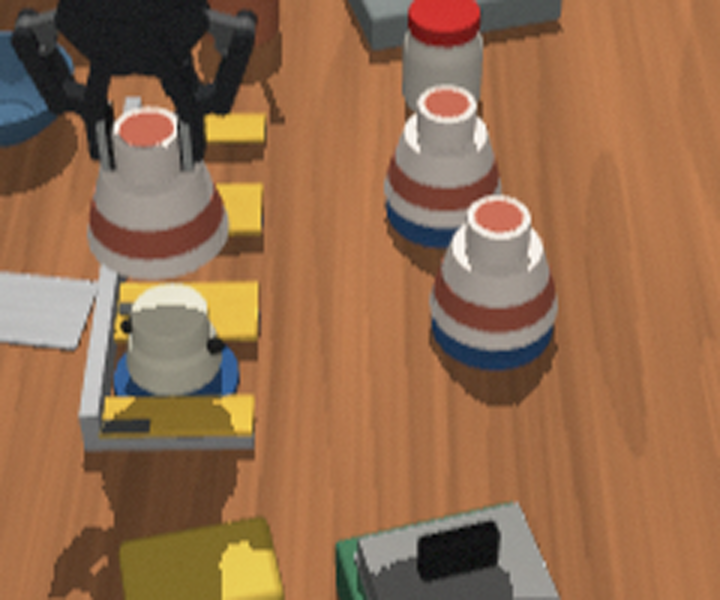

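Bowl A came off cleanly; its mould stands in the slot under the lips, others undisturbed. Now carry to the plate.

```bash
python3 -m creep '{"travel":[[-5,-8,0],[-10,-15,0],[-15,-22,0],[-16,-25,0],[-18,-25,0],[-20,-22,0],[-22,-18,0],[-24,-14,0],[-26,-10,0],[-28,-6,0],[-28,-5,0],[-28,-4,0],[-28,-4,0],[-28,-3,0],[-28,-3,0],[-28,0,0],[-28,0,0]],"twist":[0,0,0,0,0,0,0,0,0,0,0,0,0,0,0,0,0]}' | head -2
python3 -m creep '{"travel":[[-26,0,0],[-22,0,0],[-18,0,0],[-12,0,0],[-8,0,0],[-5,0,0],[-3,0,0],[0,0,0],[0,0,0],[0,0,0],[0,0,0],[0,0,0]],"twist":[0,0,0,0,0,0,0,0,0,0,0,0]}' | head -2
python3 - <<'E'
from w import *
im,r=wrist('pics/w3.png')
s=grab_frame('side');cv2.imwrite('pics/side4.png',s)
t=grab_frame('top');cv2.imwrite('pics/top4.png',t)
for c,b,m in blobs('top',t,(0,130,120),(9,255,255),40,(190,240,400,310)): print('top',c.round(1),b[4],ray('top',*c,102).round(1))
for c,b,m in blobs('side',s,(0,120,140),(9,255,255),40,(340,210,400,345)): print('side',c.round(1),b[4],ray('side',*c,102).round(1))
E
python3 d.py 456 -367.3 130
```

```text
time_s: 16.12
eef_pos: [454.5, -273.9, 192.5]
time_s: 17.12
eef_pos: [456.1, -366.4, 193.2]
top [287. 283.] 145 [427.8  50.8 102. ]
side [375.8 261.7] 116 [428.6  48.5 102. ]
{'time_s': 17.267, 'eef_pos': [456.021, -366.667, 193.153], 'ee_rot': [0.707, 0.707, 0.0, 0.0], 'wrist_force': [1.134, -0.61, -1.77], 'opening': 39.95, 'grasp_force': 81.183, 'joint_positions': [-0.72, 0.122, 1.843, 0.0, 1.176, -0.72]}
yaw of tool y -0.01 tool z [ 0. -0. -1.]
travel [-0.6 -0.  63.2]
```

View pics/w3.png

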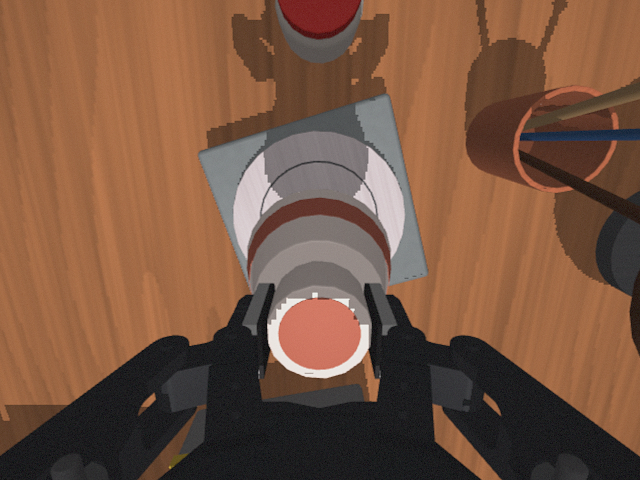

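Wrist view: bowl held straight, disc spans columns 233–405 (centre ≈319, same as foot centre), disc far edge at row 131.

```bash
python3 - <<'E'
from w import *
c=get_calibration('wrist');K=np.array(c['K']);T=np.array(c['tool_from_camera']);s=ctrl.observe()
M=R.from_quat(s['ee_rot']).as_matrix();p=np.array(s['eef_pos']);o=M@T[:3,3]+p
for u,v,z in((319,131,45),(233,215,45),(405,215,45),(319,337,219)):
    d=M@T[:3,:3]@np.linalg.inv(K)@[u,v,1];print((o+d*(z-o[2])/d[2]).round(1))
E
python3 -m creep '{"travel":[[-0.5,0,3],[0,0,7],[0,0,10],[0,0,12],[0,0,12],[0,0,12],[0,0,10],[0,0,8],[0,0,6],[0,0,4],[0,0,3],[0,0,2],[0,0,1],[0,0,0],[0,0,0],[0,0,0],[0,0,0],[0,0,0]],"twist":[0,0,0,0,0,0,0,0,0,0,0,0,0,0,0,0,0,0]}'
```

```text
[ 455.5 -292.4   45. ]
[ 381.2 -362.    45. ]
[ 529.9 -361.9   45. ]
[ 455.4 -368.1  219. ]
time_s: 18.77
eef_pos: [456.1, -367.5, 103.4]
ee_rot: [0.707, 0.707, 0.0, 0.0]
wrist_force: [-0.1, -0.2, -2.4]
opening: 39.7
grasp_force: 81.2
```

```bash
python3 -m creep '{"travel":[[0,0,1],[0,0,1],[0,0,1],[0,0,0.5],[0,0,0.5],[0,0,0.5],[0,0,0],[0,0,0],[0,0,0]],"twist":[0,0,0,0,0,0,0,0,0]}' | sed -n '2p;4p'
python3 -m creep '{"travel":[[0,0,0.5],[0,0,0.5],[0,0,0],[0,0,0]],"twist":[0,0,0,0]}' | sed -n '2p;4p'
```

```text
eef_pos: [456.0, -367.5, 98.7]
wrist_force: [-0.4, 0.3, -2.4]
eef_pos: [456.0, -367.5, 98.6]
wrist_force: [-2.8, 1.8, 5.1]
```

```bash
python3 -m creep '{"travel":[[0,0,-0.5],[0,0,0],[0,0,0],[0,0,0],[0,0,0],[0,0,0]],"twist":[0,0,0,0,0,0]}' -1 80
python3 -m creep '{"travel":[[0,0,-4],[0,0,-10],[0,0,-15],[0,0,-20],[0,0,-20],[0,0,-14],[0,0,-8],[0,0,-4],[0,0,0]],"twist":[0,0,0,0,0,0,0,0,0]}' | head -2
python3 -m creep '{"travel":[[5,0,0],[10,0,0],[15,0,0],[20,0,0],[25,0,0],[28,0,0],[30,0,0],[30,0,0],[30,0,0],[30,0,0],[30,-2,0],[30,-2,0],[30,-4,0],[28,-4,0],[24,-4,0],[20,-4,0],[14,-4,0],[8,-3,0],[5,-1,0],[3,0,0]],"twist":[0,0,0,0,0,0,0,0,0,0,0,0,0,0,0,0,0,0,0,0]}' | head -2
python3 - <<'E'
from w import *
s=grab_frame('side');cv2.imwrite('pics/side5.png',s)
t=grab_frame('top');cv2.imwrite('pics/top5.png',t)
for c,b,m in blobs('top',t,(0,130,120),(9,255,255),40,(190,200,560,330)): print('top',c.round(1),b[4],ray('top',*c,102).round(1),ray('top',*c,125).round(1))
for c,b,m in blobs('side',s,(0,120,140),(9,255,255),40,(320,120,400,345)): print('side',c.round(1),b[4],ray('side',*c,102).round(1),ray('side',*c,125).round(1))
E
python3 d.py 428.3 49.6 150
```

```text
time_s: 20.35
eef_pos: [456.0, -367.4, 98.0]
ee_rot: [0.707, 0.707, 0.0, -0.0]
wrist_force: [0.7, 0.4, -1.1]
opening: 85.5
grasp_force: 0.0
time_s: 21.1
eef_pos: [456.4, -367.9, 194.5]
time_s: 22.77
eef_pos: [427.3, 48.3, 192.6]
top [467.8 202.4] 53 [ 592.9 -295.9  102. ] [ 588.4 -289.4  125. ]
top [419.3 271.8] 712 [ 455.8 -202.3  102. ] [ 454.7 -198.1  125. ]
top [348.5 268.5] 148 [458.6 -66.8 102. ] [457.5 -66.  125. ]
top [511.8 273.3] 149 [ 457.3 -377.7  102. ] [ 456.2 -369.1  125. ]
side [356.5 142. ] 46 [ 456.2 -411.2  102. ] [ 457.8 -371.2  125. ]
side [358.5 224.1] 91 [459.3 -68.5 102. ] [460.7 -39.6 125. ]
side [375.8 261.7] 116 [428.6  48.5 102. ] [431.1  73.5 125. ]
{'time_s': 22.867, 'eef_pos': [427.996, 47.686, 192.905], 'ee_rot': [0.707, 0.707, -0.0, 0.0], 'wrist_force': [-0.3, -0.562, 1.335], 'opening': 85.337, 'grasp_force': 0.0, 'joint_positions': [0.053, -0.185, 2.142, -0.0, 1.185, 0.053]}
yaw of tool y -0.0 tool z [-2.e-04 -2.e-04 -1.e+00]
travel [ 1.9  0.3 42.9]
```

```bash
python3 -m creep '{"travel":[[1.9,0.3,4],[0,0,8],[0,0,10],[0,0,9],[0,0,6],[0,0,4],[0,0,2],[0,0,0],[0,0,0],[0,0,0],[0,0,0]],"twist":[0,0,0,0,0,0,0,0,0,0,0]}' | head -2
python3 w.py 102 pics/w4.png; python3 d.py 428.2 49.5 75
```

```text
time_s: 23.78
eef_pos: [428.9, 49.5, 150.6]
[316.5 259.4] [ 291  235   52   50 2035] [426.9  51.5 102. ]
{'time_s': 23.833, 'eef_pos': [428.891, 49.538, 150.624], 'ee_rot': [0.707, 0.707, 0.0, 0.0], 'wrist_force': [0.62, -0.312, -0.896], 'opening': 85.27, 'grasp_force': 0.0, 'joint_positions': [0.057, -0.141, 2.188, -0.0, 1.094, 0.058]}
yaw of tool y -0.02 tool z [ 1.1e-03  1.0e-04 -1.0e+00]
travel [-0.  -0.8 75.6]
```

```bash
python3 -m creep '{"travel":[[0.8,-1,6],[0,0,10],[0,0,12],[0,0,12],[0,0,11],[0,0,9],[0,0,7],[0,0,4.5],[0,0,2.5],[0,0,1],[0,0,0],[0,0,0],[0,0,0],[0,0,0]],"twist":[0,0,0,0,0,0,0,0,0,0,0,0,0,0]}' | head -2
python3 -m creep '{"travel":[[0,0,0],[0,0,0],[0,0,0],[0,0,0],[0,0,0],[0,0,0],[0,0,0],[0,0,0],[0,0,0]],"twist":[0,0,0,0,0,0,0,0,0]}' 1 80
python3 d.py 531 -0.5 75
```

```text
time_s: 25.0
eef_pos: [427.9, 50.3, 75.6]
time_s: 25.75
eef_pos: [427.7, 50.2, 75.5]
ee_rot: [0.707, 0.707, 0.0, 0.0]
wrist_force: [-1.3, -1.2, 6.1]
opening: 39.7
grasp_force: 80.4
{'time_s': 25.75, 'eef_pos': [427.7, 50.197, 75.522], 'ee_rot': [0.707, 0.707, 0.0, 0.0], 'wrist_force': [-1.321, -1.239, 6.068], 'opening': 39.676, 'grasp_force': 80.374, 'joint_positions': [0.059, -0.045, 2.257, -0.0, 0.929, 0.06]}
yaw of tool y -0.02 tool z [ 4.e-04 -2.e-04 -1.e+00]
travel [-50.7 103.3   0.6]
```

```bash
python3 -m creep '{"travel":[[-0.5,1,0],[-1,2,0],[-1.5,3,0],[-2,4,0],[-2.5,5,0],[-2.9,6,0],[-3.4,7,0],[-3.4,7,0],[-3.4,7,0],[-3.4,7,0],[-3.4,7,0],[-3.4,7,0],[-3.4,7,0],[-3.4,7,0],[-3.4,7,0],[-2.9,6,0],[-2.5,5,0],[-2,4,0],[-1.5,3,0],[-0.7,1.5,0]],"twist":[0,0,0,0,0,0,0,0,0,0,0,0,0,0,0,0,0,0,0,0]}' | sed -n '2p;4p'
python3 - <<'E'
from w import *
s=grab_frame('side')
for c,b,m in blobs('side',s,(0,120,140),(9,255,255),40,(280,200,400,345)): print('side',c.round(1),b[4],ray('side',*c,102).round(1))
for c,b,m in blobs('side',s,(17,130,90),(32,255,255),100,(230,220,320,345)): print('side lips',c.round(1),b[4],ray('side',*c,16.5).round(1))
E
python3 d.py 531 -0.5 75
```

```text
eef_pos: [531.0, -0.0, 75.5]
wrist_force: [-4.3, 1.7, 9.1]
side [360.2 224.3] 65 [455.8 -67.8 102. ]
side [323.1 244.5] 108 [532.7  -1.4 102. ]
side lips [276.7 233.1] 344 [ 645.8 -140.    16.5]
side lips [276.1 259.6] 738 [638.6 -48.   16.5]
side lips [286.8 292.5] 341 [607.2  52.1  16.5]
side lips [272.2 327.6] 566 [628.1 146.2  16.5]
{'time_s': 27.467, 'eef_pos': [531.173, -0.094, 75.51], 'ee_rot': [0.707, 0.707, 0.0, -0.0], 'wrist_force': [-3.447, 1.905, 6.162], 'opening': 40.155, 'grasp_force': 80.485, 'joint_positions': [-0.048, 0.146, 2.056, 0.001, 0.94, -0.047]}
yaw of tool y -0.05 tool z [-4.e-04  8.e-04 -1.e+00]
travel [-0.4 -0.2  0.5]
```

```bash
python3 -m creep '{"travel":[[0,1,0],[0,2,0],[0.1,3,0],[0.1,4,0],[0.2,5,0],[0.2,6,0],[0.2,6,0],[0.2,6,0],[0.2,6,0],[0.2,6,0],[0.2,6,0],[0.2,6,0],[0.2,6,0],[0.2,5,0],[0.1,4,0],[0.1,3,0],[0.1,2,0],[0,1,0],[0,0,0]],"twist":[0,0,0,0,0,0,0,0,0,0,0,0,0,0,0,0,0,0,0]}' | sed -n '2p;4p'
python3 -m creep '{"travel":[[0,1,0],[0.1,2,0],[0.2,3,0],[0.2,4,0],[0.2,4,0],[0.2,4,0],[0.2,4,0],[0.1,3.5,0],[0.1,3,0],[0.1,2,0],[0,1.5,0],[0,1,0],[0,0,0],[0,0,0],[0,0,0]],"twist":[0,0,0,0,0,0,0,0,0,0,0,0,0,0,0]}' | sed -n '2p;4p'
for i in 1 2 3; do python3 -m creep '{"travel":[[0,0.5,0],[0,0.5,0],[0,0,0],[0,0,0]],"twist":[0,0,0,0]}' | sed -n '2p;4p'; done
```

```text
eef_pos: [608.8, 2.2, 75.5]
wrist_force: [-3.3, -0.1, 7.1]
eef_pos: [641.7, 3.6, 75.6]
wrist_force: [-2.7, -0.5, 5.8]
eef_pos: [642.5, 3.6, 75.6]
wrist_force: [-3.8, 0.3, 7.2]
eef_pos: [643.3, 3.6, 75.5]
wrist_force: [-4.0, 1.1, 7.1]
eef_pos: [643.6, 3.6, 75.6]
wrist_force: [-5.2, -0.1, 8.1]
```

```bash
python3 -m creep '{"travel":[[0,-0.8,0],[0,-0.7,0],[0,0,0],[0,0,0]],"twist":[0,0,0,0]}' | sed -n '2p;4p'
python3 -m creep '{"travel":[[0,0,-1],[0,0,-1.5],[0,0,-2],[0,0,-2],[0,0,-2],[0,0,-2],[0,0,-2.5],[0,0,-3],[0,0,-4],[0,0,-5],[0,0,-6],[0,0,-7],[0,0,-7],[0,0,-7],[0,0,-7],[0,0,-6],[0,0,-5],[0,0,-4],[0,0,-2],[0,0,-1]],"twist":[0,0,0,0,0,0,0,0,0,0,0,0,0,0,0,0,0,0,0,0]}' | sed -n '2p;4p'
python3 -m creep '{"travel":[[0,0,-3],[0,0,-8],[0,0,-14],[0,0,-14],[0,0,-10],[0,0,-6],[0,0,-3],[0,0,0],[0,0,0],[0,0,0]],"twist":[0,0,0,0,0,0,0,0,0,0]}' | sed -n '2p;4p'
python3 - <<'E'
from seg import *
s=grab_frame('side');cv2.imwrite('pics/side6.png',s)
cv2.imwrite('pics/c5.png',cv2.resize(s[120:360,210:530],(800,600),interpolation=cv2.INTER_CUBIC))
E
python3 d.py 456 -367.5 205
```

```text
eef_pos: [643.4, 3.6, 75.5]
wrist_force: [-2.0, 0.3, 6.7]
eef_pos: [643.6, 3.5, 152.5]
wrist_force: [-0.1, -0.1, -0.8]
eef_pos: [642.8, 3.5, 209.2]
wrist_force: [-0.0, 1.0, -1.4]
{'time_s': 34.183, 'eef_pos': [642.762, 3.5, 209.005], 'ee_rot': [0.707, 0.707, -0.001, -0.001], 'wrist_force': [-0.26, -0.077, -2.061], 'opening': 39.935, 'grasp_force': 80.909, 'joint_positions': [-0.033, 0.219, 1.7, -0.0, 1.224, -0.033]}
yaw of tool y -0.03 tool z [-0.0018  0.     -1.    ]
travel [-371.1 -186.6    4.3]
```

View pics/c5.png

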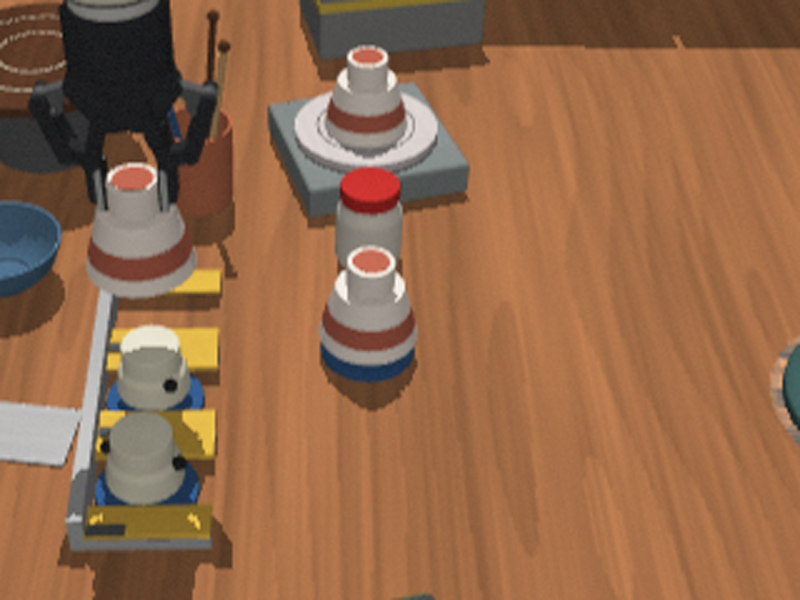

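Both moulds home, bowl B free, third bowl and jar in place, bowl A on the plate. Carrying B over.

```bash
python3 -m creep '{"travel":[[0,-8,0],[-2,-15,0],[-5,-22,0],[-10,-28,0],[-15,-30,0],[-20,-28,0],[-25,-22,0],[-28,-15,0],[-30,-8,0],[-30,-5,0],[-30,-3,0],[-30,-2,0],[-30,0,0],[-28,0,0],[-25,0,0],[-20,0,0],[-16,0,0],[-12,0,0],[-8,0,0],[-5,0,0]],"twist":[0,0,0,0,0,0,0,0,0,0,0,0,0,0,0,0,0,0,0,0]}' | head -2
python3 -m creep '{"travel":[[-2,0,0],[0,0,0],[0,0,0],[0,0,0],[0,0,0],[0,0,0],[0,0,0],[0,0,0]],"twist":[0,0,0,0,0,0,0,0]}' | head -2
python3 d.py 456 -367.5 133.5
```

```text
time_s: 35.85
eef_pos: [457.1, -365.8, 209.8]
time_s: 36.52
eef_pos: [457.3, -367.2, 210.1]
{'time_s': 36.517, 'eef_pos': [457.313, -367.236, 210.142], 'ee_rot': [0.707, 0.707, -0.0, 0.0], 'wrist_force': [0.626, -0.253, -2.488], 'opening': 39.93, 'grasp_force': 81.034, 'joint_positions': [-0.719, 0.112, 1.822, -0.0, 1.207, -0.719]}
yaw of tool y -0.01 tool z [ 1.e-04 -1.e-04 -1.e+00]
travel [-0.3 -1.3 76.6]
```

```bash
python3 -m creep '{"travel":[[-0.6,-1.3,3],[0,0,6],[0,0,9],[0,0,10],[0,0,10],[0,0,10],[0,0,8],[0,0,7],[0,0,5],[0,0,3],[0,0,2],[0,0,1],[0,0,0],[0,0,0],[0,0,0],[0,0,0]],"twist":[0,0,0,0,0,0,0,0,0,0,0,0,0,0,0,0]}' | sed -n '2p;4p'
python3 -m creep '{"travel":[[0,0,1],[0,0,1],[0,0,0.5],[0,0,0.5],[0,0,0.5],[0,0,0],[0,0,0],[0,0,0]],"twist":[0,0,0,0,0,0,0,0]}' | sed -n '2p;4p'
```

```text
eef_pos: [456.2, -368.2, 136.6]
wrist_force: [0.3, 0.3, -0.6]
eef_pos: [456.0, -368.1, 132.6]
wrist_force: [0.9, 0.9, -1.4]
```

```bash
for i in 1 2 3; do python3 -m creep '{"travel":[[0,0,0.3],[0,0,0.3],[0,0,0],[0,0,0]],"twist":[0,0,0,0]}' | sed -n '2p;4p';done
```

```text
eef_pos: [455.9, -368.0, 131.9]
wrist_force: [0.6, 0.1, -2.7]
eef_pos: [456.0, -368.1, 131.6]
wrist_force: [-0.3, 0.2, -0.4]
eef_pos: [456.1, -368.1, 131.5]
wrist_force: [-2.9, 2.4, 5.4]
```

```bash
python3 -m creep '{"travel":[[0,0,-0.5],[0,0,0],[0,0,0],[0,0,0],[0,0,0],[0,0,0]],"twist":[0,0,0,0,0,0]}' -1 80 | sed -n '2p;5p'
python3 -m creep '{"travel":[[0,0,-4],[0,0,-10],[0,0,-15],[0,0,-18],[0,0,-15],[0,0,-10],[0,0,-5],[0,0,-2],[0,0,0]],"twist":[0,0,0,0,0,0,0,0,0]}' | head -2
python3 -m creep '{"travel":[[5,0,0],[10,0,0],[15,0,0],[20,0,0],[25,0,0],[28,0,0],[30,0,5],[30,0,10],[30,0,10],[28,0,10],[24,1,10],[20,1,8],[14,0,5],[10,0,2],[6,0,0],[4,0,0],[1,0,0],[0,0,0],[0,0,0],[0,0,0]],"twist":[0,0,0,0,0,0,0,0,0,0,0,0,0,0,0,0,0,0,0,0]}' | head -2
python3 - <<'E'
from w import *
s=grab_frame('side');cv2.imwrite('pics/side7.png',s)
t=grab_frame('top');cv2.imwrite('pics/top7.png',t)
for c,b,m in blobs('top',t,(0,130,120),(9,255,255),40,(190,200,560,330)): print('top',c.round(1),b[4],ray('top',*c,102).round(1),ray('top',*c,158).round(1))
for c,b,m in blobs('side',s,(0,120,140),(9,255,255),40,(320,100,400,345)): print('side',c.round(1),b[4],ray('side',*c,102).round(1),ray('side',*c,158).round(1))
E
python3 w.py 102 pics/w5.png
python3 d.py 459 -67.7 150
```

```text
eef_pos: [455.9, -368.0, 131.1]
opening: 85.6
time_s: 40.77
eef_pos: [456.0, -368.1, 210.7]
time_s: 42.43
eef_pos: [458.4, -68.7, 150.6]
top [467.4 202.4] 55 [ 592.7 -295.1  102. ] [ 581.8 -279.4  158. ]
top [427.2 275.1] 245 [ 449.9 -217.3  102. ] [ 447.6 -206.2  158. ]
top [518.5 272.4] 163 [ 459.4 -390.2  102. ] [ 456.5 -368.8  158. ]
side [357.7 193.5] 266 [ 458.3 -180.1  102. ] [ 462. -101.  158.]
side [358.1 224.1] 94 [460.3 -68.4 102. ] [463.8   1.8 158. ]
[320.2 257.4] [ 294  233   53   50 2064] [458.4 -65.3 102. ]
[317.  398.5] [288 390  58  18 688] [ 456.3 -167.   102. ]
{'time_s': 42.583, 'eef_pos': [458.187, -68.519, 150.374], 'ee_rot': [0.708, 0.707, 0.0, 0.0], 'wrist_force': [-0.385, -0.546, -0.237], 'opening': 85.791, 'grasp_force': 0.0, 'joint_positions': [-0.202, -0.075, 2.129, -0.0, 1.087, -0.201]}
yaw of tool y -0.08 tool z [ 2.e-04 -1.e-04 -1.e+00]
travel [0.8 0.8 0.4]
```

```bash
python3 -m creep '{"travel":[[1.4,0.4,6],[0,0,10],[0,0,12],[0,0,12],[0,0,11],[0,0,9],[0,0,7],[0,0,4.5],[0,0,2.5],[0,0,1],[0,0,0],[0,0,0],[0,0,0],[0,0,0]],"twist":[0,0,0,0,0,0,0,0,0,0,0,0,0,0]}' | head -2
python3 -m creep '{"travel":[[0,0,0],[0,0,0],[0,0,0],[0,0,0],[0,0,0],[0,0,0],[0,0,0],[0,0,0],[0,0,0]],"twist":[0,0,0,0,0,0,0,0,0]}' 1 80 | sed -n '2p;4,6p'
python3 d.py 535 -104.5 75
```

```text
time_s: 43.75
eef_pos: [459.0, -66.7, 75.8]
eef_pos: [459.2, -66.7, 75.8]
wrist_force: [1.6, 0.2, 5.5]
opening: 39.6
grasp_force: 80.5
{'time_s': 44.5, 'eef_pos': [459.163, -66.695, 75.797], 'ee_rot': [0.707, 0.707, 0.0, 0.001], 'wrist_force': [1.603, 0.21, 5.493], 'opening': 39.616, 'grasp_force': 80.532, 'joint_positions': [-0.198, 0.02, 2.193, 0.0, 0.927, -0.198]}
yaw of tool y -0.03 tool z [ 1.3e-03 -1.0e-04 -1.0e+00]
travel [-37.8  75.9   0.9]
```

```bash
python3 -m creep '{"travel":[[-0.5,1,0],[-1,2,0],[-1.5,3,0],[-2,4,0],[-2.5,5,0],[-2.5,5,0],[-2.5,5,0],[-2.5,5,0],[-2.5,5,0],[-2.5,5,0],[-2.5,5,0],[-2.5,5,0],[-2.5,5,0],[-2.5,5,0],[-2.5,5,0],[-2,4,0],[-1.5,3,0],[-1,2,0],[-1,1.5,0],[-0.3,0.5,0]],"twist":[0,0,0,0,0,0,0,0,0,0,0,0,0,0,0,0,0,0,0,0]}' | sed -n '2p;4p'
python3 - <<'E'
from w import *
s=grab_frame('side')
for c,b,m in blobs('side',s,(0,120,140),(9,255,255),40,(280,190,400,345)): print('side',c.round(1),b[4],ray('side',*c,102).round(1))
E
python3 d.py 535.4 -104.7 75
```

```text
eef_pos: [533.4, -104.5, 75.7]
wrist_force: [-3.5, 2.6, 10.4]
side [360.6 194.9] 164 [ 452.1 -174.8  102. ]
side [323.2 213.3] 85 [ 535.2 -105.4  102. ]
{'time_s': 46.217, 'eef_pos': [533.428, -104.507, 75.676], 'ee_rot': [0.707, 0.707, -0.001, -0.001], 'wrist_force': [-3.447, 2.509, 8.75], 'opening': 39.923, 'grasp_force': 81.012, 'joint_positions': [-0.239, 0.169, 2.028, 0.0, 0.947, -0.239]}
yaw of tool y -0.03 tool z [-0.0029  0.001  -1.    ]
travel [-0.2  2.   0.7]
```

```bash
python3 -m creep '{"travel":[[0,1,0],[0,2,0],[0.1,3,0],[0.1,4,0],[0.2,5,0],[0.2,6,0],[0.2,6,0],[0.2,6,0],[0.2,6,0],[0.2,6,0],[0.2,6,0],[0.2,6,0],[0.2,6,0],[0.3,5,0],[0.2,4,0],[0.2,3,0],[0.1,2,0],[0.1,1,0],[0,0,0]],"twist":[0,0,0,0,0,0,0,0,0,0,0,0,0,0,0,0,0,0,0]}' | sed -n '2p;4p'
python3 -m creep '{"travel":[[0,1,0],[0.1,2,0],[0.2,3,0],[0.2,4,0],[0.2,4,0],[0.2,4,0],[0.2,4,0],[0.2,4,0],[0.1,3,0],[0.1,2,0],[0,1.5,0],[0,1,0],[0,0,0],[0,0,0],[0,0,0]],"twist":[0,0,0,0,0,0,0,0,0,0,0,0,0,0,0]}' | sed -n '2p;4p'
for i in 1 2 3; do python3 -m creep '{"travel":[[0,0.5,0],[0,0.5,0],[0,0,0],[0,0,0]],"twist":[0,0,0,0]}' | sed -n '2p;4p'; done
```

```text
eef_pos: [611.1, -102.3, 75.7]
wrist_force: [-4.9, -0.4, 9.0]
eef_pos: [644.5, -100.7, 75.7]
wrist_force: [-4.8, 0.2, 8.5]
eef_pos: [645.3, -100.8, 75.7]
wrist_force: [-4.0, -0.2, 9.9]
eef_pos: [646.3, -100.7, 75.7]
wrist_force: [-5.3, -0.9, 8.7]
eef_pos: [647.0, -100.7, 75.7]
wrist_force: [-6.0, 1.1, 9.5]
```

```bash
python3 -m creep '{"travel":[[0,-0.8,0],[0,0,0],[0,0,0],[0,0,0]],"twist":[0,0,0,0]}' | sed -n '2p;4p'
python3 -m creep '{"travel":[[0,0,-1],[0,0,-1.5],[0,0,-2],[0,0,-2],[0,0,-2],[0,0,-2],[0,0,-2.5],[0,0,-3],[0,0,-4],[0,0,-5],[0,0,-6],[0,0,-7],[0,0,-7],[0,0,-7],[0,0,-7],[0,0,-6],[0,0,-6],[0,0,-6],[0,0,-6],[0,0,-6]],"twist":[0,0,0,0,0,0,0,0,0,0,0,0,0,0,0,0,0,0,0,0]}' | sed -n '2p;4p'
python3 -m creep '{"travel":[[0,0,-10],[0,0,-14],[0,0,-14],[0,0,-13],[0,0,-10],[0,0,-6],[0,0,-3],[0,0,0],[0,0,0],[0,0,0]],"twist":[0,0,0,0,0,0,0,0,0,0]}' | sed -n '2p;4p'
python3 d.py 456 -368 230
```

```text
eef_pos: [646.9, -100.7, 75.7]
wrist_force: [-2.7, 0.9, 8.7]
eef_pos: [648.1, -100.6, 164.7]
wrist_force: [-0.5, -0.1, -2.2]
eef_pos: [647.5, -100.5, 233.2]
wrist_force: [-0.1, 0.6, -1.9]
{'time_s': 52.883, 'eef_pos': [647.549, -100.51, 233.153], 'ee_rot': [0.707, 0.707, -0.001, -0.001], 'wrist_force': [-0.066, 0.562, -1.91], 'opening': 40.078, 'grasp_force': 81.196, 'joint_positions': [-0.192, 0.227, 1.646, 0.0, 1.271, -0.192]}
yaw of tool y -0.03 tool z [-1.9e-03  4.0e-04 -1.0e+00]
travel [-267.6 -191.4    3.4]
```

```bash
python3 -m creep '{"travel":[[0,-8,0],[0,-15,0],[0,-22,0],[-2,-28,0],[-5,-30,0],[-10,-28,0],[-15,-22,0],[-20,-16,0],[-25,-10,0],[-28,-6,0],[-28,-4,0],[-28,-2,0],[-26,0,0],[-22,0,0],[-18,0,0],[-14,0,0],[-11,0,0],[-8,0,0],[-5,0,0],[-2.5,0,0]],"twist":[0,0,0,0,0,0,0,0,0,0,0,0,0,0,0,0,0,0,0,0]}' | head -2
python3 -m creep '{"travel":[[0,0,0],[0,0,0],[0,0,0],[0,0,0],[0,0,0],[0,0,0],[0,0,0],[0,0,0]],"twist":[0,0,0,0,0,0,0,0]}' | head -2
python3 - <<'E'
from seg import *
s=grab_frame('side');cv2.imwrite('pics/side8.png',s)
cv2.imwrite('pics/c6.png',cv2.resize(s[60:360,210:530],(640,600),interpolation=cv2.INTER_CUBIC))
E
python3 d.py 456 -368.2 168
```

```text
time_s: 54.55
eef_pos: [457.0, -368.1, 234.1]
time_s: 55.22
eef_pos: [457.1, -367.9, 234.3]
{'time_s': 55.267, 'eef_pos': [457.087, -367.98, 234.34], 'ee_rot': [0.707, 0.707, 0.0, 0.0], 'wrist_force': [-0.155, -0.59, -2.031], 'opening': 39.703, 'grasp_force': 81.27, 'joint_positions': [-0.72, 0.096, 1.794, 0.0, 1.251, -0.72]}
yaw of tool y -0.02 tool z [ 1.e-04 -1.e-04 -1.e+00]
travel [-0.2 -1.1 66.3]
```

View pics/c6.png

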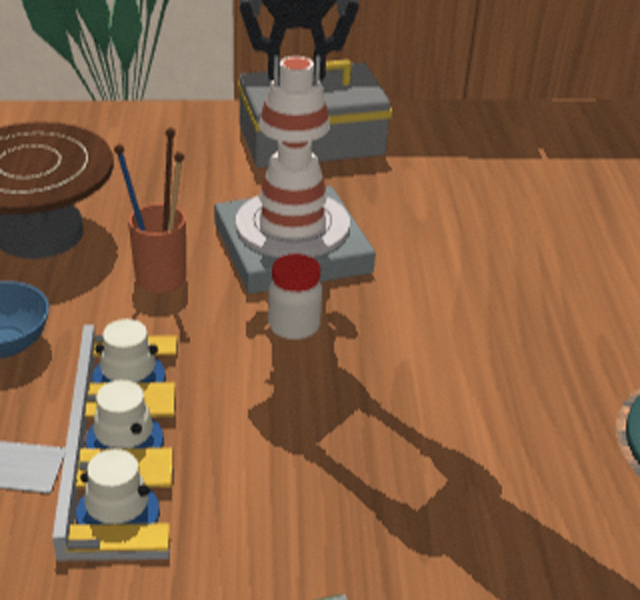

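All three moulds are home; the third bowl is above the nested pair. Lowering.

```bash
python3 -m creep '{"travel":[[-0.3,-1.1,3],[0,0,6],[0,0,8],[0,0,9],[0,0,9],[0,0,9],[0,0,7],[0,0,5],[0,0,4],[0,0,3],[0,0,2],[0,0,1],[0,0,0],[0,0,0],[0,0,0],[0,0,0]],"twist":[0,0,0,0,0,0,0,0,0,0,0,0,0,0,0,0]}' | sed -n '2p;4p'
python3 -m creep '{"travel":[[0,0,0.8],[0,0,0.8],[0,0,0.5],[0,0,0.4],[0,0,0],[0,0,0],[0,0,0]],"twist":[0,0,0,0,0,0,0]}' | sed -n '2p;4p'
for i in 1 2; do python3 -m creep '{"travel":[[0,0,0.4],[0,0,0.4],[0,0,0],[0,0,0]],"twist":[0,0,0,0]}' | sed -n '2p;4p';done
```

```text
eef_pos: [456.1, -368.5, 168.7]
wrist_force: [0.1, -0.4, -2.4]
eef_pos: [455.9, -368.3, 165.8]
wrist_force: [0.1, -0.2, -2.3]
eef_pos: [455.9, -368.3, 164.9]
wrist_force: [-0.7, -0.7, -1.5]
eef_pos: [456.0, -368.4, 164.8]
wrist_force: [-2.5, 1.4, 2.7]
```

```bash
python3 -m creep '{"travel":[[0,0,-0.4],[0,0,0],[0,0,0],[0,0,0],[0,0,0],[0,0,0]],"twist":[0,0,0,0,0,0]}' -1 80 | sed -n '2p;5p'
python3 -m creep '{"travel":[[0,0,-4],[0,0,-10],[0,0,-15],[0,0,-15],[0,0,-13],[0,0,-8],[0,0,-4],[0,0,-2],[0,0,0]],"twist":[0,0,0,0,0,0,0,0,0]}' | head -2
python3 -m creep '{"travel":[[5,0,0],[12,0,0],[20,0,0],[28,0,0],[35,0,0],[36,0,0],[36,0,0],[36,0,0],[36,0,0],[36,0,0],[36,0,0],[36,0,0],[36,0,0],[36,0,0],[36,0,0],[36,0,0],[36,0,0],[36,0,0],[30,0,0],[22,0,0]],"twist":[0,0,0,0,0,0,0,0,0,0,0,0,0,0,0,0,0,0,0,0]}' | head -2
python3 -m creep '{"travel":[[15,0,0],[8,0,0],[5,0,0],[0,0,0],[0,0,0],[0,0,0],[0,0,0],[0,0,0],[0,0,0],[0,0,0],[0,0,0],[0,0,0],[0,0,0],[0,0,0],[0,0,0],[0,0,0],[0,0,0],[0,0,0],[0,0,0]],"twist":[0,0,-7,-7,-7,-7,-7,-7,-7,-7,-7,-7,-7,-7,-7,-7,-7,-0.5,0]}' | head -2
python3 d.py 460 296 180
```

```text
eef_pos: [456.0, -368.4, 164.6]
opening: 85.2
time_s: 59.1
eef_pos: [456.0, -368.4, 235.8]
time_s: 60.77
eef_pos: [454.4, 254.6, 234.7]
time_s: 62.35
eef_pos: [455.6, 279.2, 235.1]
{'time_s': 62.35, 'eef_pos': [455.605, 279.232, 235.111], 'ee_rot': [-0.133, 0.991, -0.0, -0.0], 'wrist_force': [-0.034, -0.111, -0.004], 'opening': 85.39, 'grasp_force': 0.0, 'joint_positions': [0.503, -0.005, 1.898, -0.0, 1.249, -1.335]}
yaw of tool y 105.3 tool z [-9.e-04 -5.e-04 -1.e+00]
travel [-8.7 15.  55.1]
```

Run:
```python
from w import *
im,r=wrist('pics/w6.png')
for c,b,m in blobs('w',im,(0,0,0),(180,255,45),300,(100,0,540,330)):
    p=np.argwhere(m)[:,::-1].astype(np.float32);q=cv2.minAreaRect(p);print(c.round(1),b,q,[r(*k,119).round(1)[:2].tolist() for k in cv2.boxPoints(q)])
t=grab_frame('top');cv2.imwrite('pics/top9.png',t)
for c,b,m in blobs('top',t,(0,130,120),(9,255,255),40,(440,200,560,330)): print('top',c.round(1),b[4],ray('top',*c,191).round(1))
s=grab_frame('side');cv2.imwrite('pics/side9.png',s)
for c,b,m in blobs('side',s,(0,120,140),(9,255,255),30,(320,50,400,150)): print('side',c.round(1),b[4],ray('side',*c,191).round(1))
```

```text
[342.  232.4] [335 205  15  55 752] ((341.9999694824219, 232.0), (13.999998092651367, 53.99999237060547), 0.0) [[474.9, 298.5], [432.6, 286.3], [429.8, 296.6], [471.9, 309.3]]
[206.3 316.4] [187 296  32  34 651] ((202.5, 312.5), (33.0, 31.0), 90.0) [[538.7, 189.5], [531.9, 214.2], [562.6, 219.9], [569.7, 194.4]]
[431.7 316.3] [420 296  32  34 660] ((435.5, 312.5), (31.0, 33.0), 0.0) [[516.9, 386.1], [487.6, 375.3], [480.8, 400.0], [509.9, 411.6]]
top [468.7 202.6] 46 [ 575.1 -272.3  191. ]
top [526.1 271.6] 186 [ 456.5 -369.1  191. ]
```

View pics/w6.png

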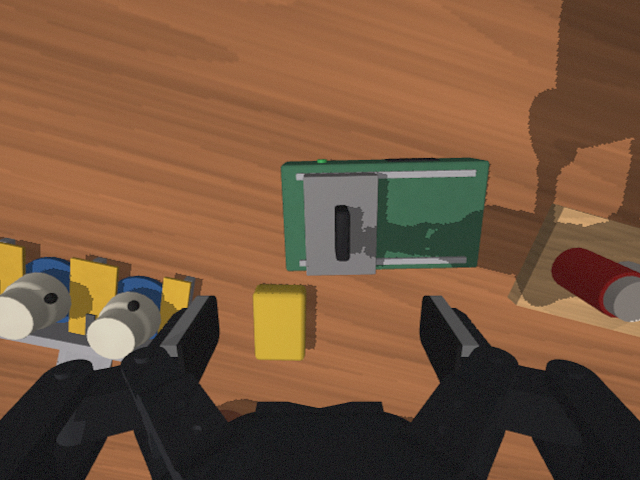

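The wrist view shows box corners at about (282,163),(488,160),(479,266),(287,270), fin centred at (342,232), fin aligned with the fingers. The top camera puts the stack top at (456.5,-369), in line.

Run:
```python
from w import *
c=get_calibration('wrist');K=np.array(c['K']);T=np.array(c['tool_from_camera']);s=ctrl.observe()
M=R.from_quat(s['ee_rot']).as_matrix();p=np.array(s['eef_pos']);o=M@T[:3,3]+p;print('cam',o.round(1),(M@T[:3,2]).round(3),s['eef_pos'])
def r(u,v,z): d=M@T[:3,:3]@np.linalg.inv(K)@[u,v,1];return (o+d*(z-o[2])/d[2]).round(1)[:2]
P=[r(u,v,45) for u,v in((284,168),(488,164),(479,266),(287,270))];print(P,np.mean(P,0))
print('cover',[r(u,v,89).tolist() for u,v in((305,176),(378,176),(376,274),(306,274))])
im=cv2.imread('pics/side9.png')
for c,b,m in blobs('side',im,(0,0,0),(180,255,50),60,(320,340,420,420)): print(c,b,ray('side',*c,110).round(1),ray('side',*c,119).round(1))
t=cv2.imread('pics/top0.png')
print('top cover',[ray('top',u,v,89).round(1)[:2].tolist() for u,v in((90+145*.375,145+270*.375),(90+232*.375,145+248*.375),(90+255*.375,145+368*.375),(90+172*.375,145+388*.375))])
cv2.imwrite('pics/c7.png',np.hstack([cv2.resize(im[330:480,300:440],(373,400)),cv2.resize(t[220:320,90:210],(427,356))[:356].copy() if 0 else cv2.resize(t[225:315,90:190],(427,400))]))
```

```text
cam [383.3 260.5 377.1] [ 0.282  0.077 -0.956] [455.95465368 279.4969676  235.39695766]
[array([425.8, 237.4]), array([370.9, 422.9]), array([469.6, 455.8]), array([526.7, 265.1])] [448.25 345.3 ]
cover [[421.9, 258.8], [405.8, 317.3], [490.1, 343.2], [507.0, 282.0]]
[362.18037135 373.73209549] [349 364  27  20 377] [463.4 315.7 110. ] [463.9 322.1 119. ]
top cover [[493.2, 338.3], [511.2, 274.0], [422.8, 251.4], [406.6, 312.1]]
```

View pics/c7.png

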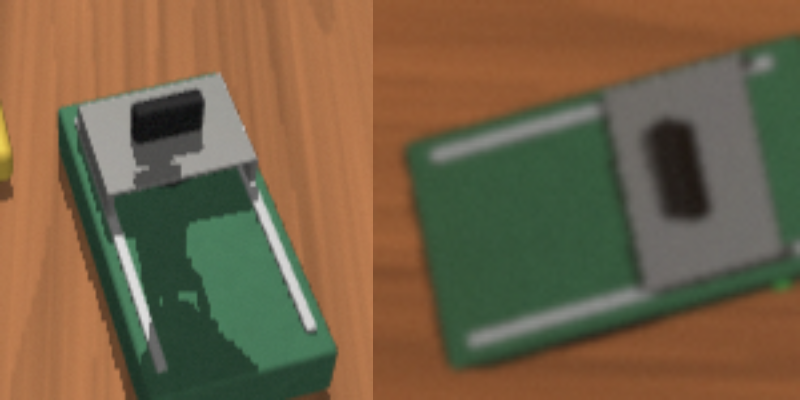

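```bash
python3 d.py 459.5 300 92
```

```text
{'time_s': 62.5, 'eef_pos': [455.955, 279.497, 235.397], 'ee_rot': [-0.133, 0.991, -0.0, -0.0], 'wrist_force': [-0.289, -0.266, -0.317], 'opening': 85.424, 'grasp_force': 0.0, 'joint_positions': [0.503, -0.004, 1.898, 0.0, 1.249, -1.335]}
yaw of tool y 105.34 tool z [-4.e-04 -2.e-04 -1.e+00]
travel [ -8.9  18.8 143.4]
```

```bash
python3 -m creep '{"travel":[[-1,2,4],[-2,4,8],[-2,4,14],[-2,4,16],[-1.5,3,16],[-0.4,1.8,16],[0,0,14],[0,0,10],[0,0,6],[0,0,3],[0,0,1],[0,0,0],[0,0,0],[0,0,0],[0,0,0],[0,0,0]],"twist":[0,0,0,0,0,0,0,0,0,0,0,0,0,0,0,0]}' | sed -n '2p;4p'
python3 - <<'E'
from w import *
im,r=wrist('pics/w7.png')
for c,b,m in blobs('w',im,(0,0,0),(180,255,45),300,(230,100,410,400)):
    p=np.argwhere(m)[:,::-1].astype(np.float32);q=cv2.minAreaRect(p);print(c.round(1),b,np.mean([r(*k,117) for k in cv2.boxPoints(q)],0).round(1))
E
python3 d.py 459.5 300 92
```

```text
eef_pos: [460.2, 300.4, 128.2]
wrist_force: [0.2, 0.2, 0.9]
[319.9 269.8] [ 309  226   22   88 1763] [450.1 298.6 117. ]
{'time_s': 63.883, 'eef_pos': [460.073, 300.281, 128.065], 'ee_rot': [-0.135, 0.991, 0.0, 0.0], 'wrist_force': [-0.779, 0.327, 0.082], 'opening': 85.338, 'grasp_force': 0.0, 'joint_positions': [0.533, 0.116, 1.979, -0.0, 1.046, -1.308]}
yaw of tool y 105.47 tool z [ 8.e-04  4.e-04 -1.e+00]
travel [ 0.7 -0.1 36.1]
```

View pics/w7.png

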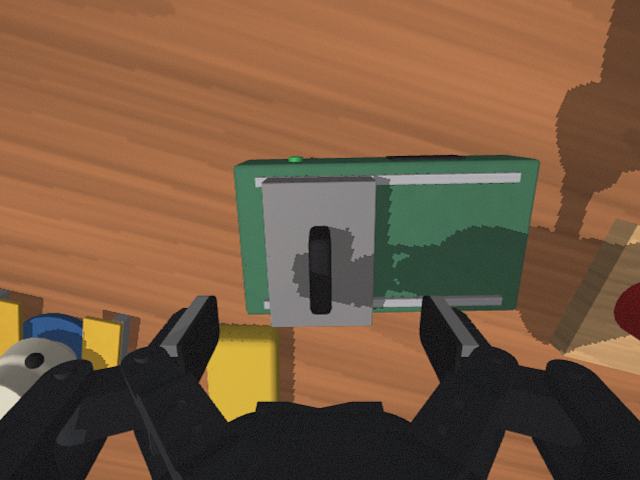

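```bash
python3 -m creep '{"travel":[[1,0,3],[1,0,6],[1,0,8],[0,0,8],[0,0,5],[0,0,3],[0,0,2],[0,0,1],[0,0,0],[0,0,0],[0,0,0]],"twist":[0,0,0,0,0,0,0,0,0,0,0]}' | sed -n '2p;4p'
python3 -m creep '{"travel":[[0,0,0],[0,0,0],[0,0,0],[0,0,0],[0,0,0],[0,0,0],[0,0,0],[0,0,0],[0,0,0],[0,0,0],[0,0,0]],"twist":[0,0,0,0,0,0,0,0,0,0,0]}' 1 25 | sed -n '2p;4,6p'
```

```text
eef_pos: [457.3, 299.5, 92.0]
wrist_force: [-0.7, -0.5, -0.2]
eef_pos: [456.9, 299.4, 91.7]
wrist_force: [-0.4, -0.0, 1.9]
opening: 11.2
grasp_force: 27.5
```

```bash
python3 -m creep '{"travel":[[0,1,0],[0,2,0],[0,4,0],[0,5,0],[0,6,0],[0,6,0],[0,6,0],[0,6,0],[0,6,0],[0,6,0],[0,6,0],[0,6,0],[0,6,0],[0,5,0],[0,4,0],[0,3,0],[0,2,0],[0,1,0],[0,0,0],[0,0,0]],"twist":[0,0,0,0,0,0,0,0,0,0,0,0,0,0,0,0,0,0,0,0]}' | sed -n '2p;4,6p'
for i in 1 2 3; do python3 -m creep '{"travel":[[0,1,0],[0,1,0],[0,0,0],[0,0,0]],"twist":[0,0,0,0]}' | sed -n '2p;4p'; done
```

```text
eef_pos: [433.7, 378.1, 91.7]
wrist_force: [-5.1, -2.1, 7.1]
opening: 10.8
grasp_force: 28.0
eef_pos: [433.1, 379.9, 91.7]
wrist_force: [-5.4, -2.4, 6.4]
eef_pos: [432.9, 380.6, 91.7]
wrist_force: [-3.4, -5.8, 9.7]
eef_pos: [432.9, 380.6, 91.6]
wrist_force: [-2.6, -12.3, 11.3]
```

```bash
python3 -m creep '{"travel":[[0,-1.5,0],[0,-1.5,0],[0,-1,0],[0,0,0],[0,0,0],[0,0,0]],"twist":[0,0,0,0,0,0]}' | sed -n '2p;4p'
python3 -m creep '{"travel":[[0,0,0],[0,0,0],[0,0,0],[0,0,0],[0,0,0]],"twist":[0,0,0,0,0]}' -1 25 | sed -n '2p;4,5p'
python3 -m creep '{"travel":[[0,0,-5],[0,0,-10],[0,0,-15],[0,0,-18],[0,0,-18],[0,0,-15],[0,0,-8],[0,0,-3],[0,0,0]],"twist":[0,0,0,0,0,0,0,0,0]}' | sed -n '2p;4p'
python3 -m creep '{"travel":[[0,-5,0],[0,-10,0],[0,-15,0],[0,-20,0],[0,-15,0],[0,-10,0],[0,-5,0],[0,0,0],[0,0,0],[0,0,0],[0,0,0]],"twist":[0,0,0,0,0,0,0,0,0,0,0]}' 1 | sed -n '2p;4p'
python3 - <<'E'
from w import *
im,r=wrist('pics/w8.png')
hs=cv2.cvtColor(im,cv2.COLOR_BGR2HSV);m=(cv2.inRange(hs,np.array((0,120,60)),np.array((6,255,255)))|cv2.inRange(hs,np.array((172,120,60)),np.array((180,255,255))))
n,l,s,c=cv2.connectedComponentsWithStats(m)
for i in range(1,n):
    if s[i,4]>150: print(c[i].round(1),s[i],r(*c[i],63).round(1))
t=grab_frame('top');cv2.imwrite('pics/top10.png',t)
E
```

```text
eef_pos: [433.1, 380.0, 91.6]
wrist_force: [-5.3, -2.5, 7.1]
eef_pos: [434.9, 379.5, 91.4]
wrist_force: [0.1, -0.6, -1.1]
opening: 71.1
eef_pos: [435.3, 379.8, 184.9]
wrist_force: [0.7, -0.9, 0.4]
eef_pos: [456.0, 302.8, 183.6]
wrist_force: [-0.5, 0.0, 0.9]
[313.9 232.4] [ 297  215   35   36 1005] [459.7 300.4  63. ]
[603.9 293. ] [ 563  259   77   85 3850] [445.7 548.8  63. ]
```

View pics/w8.png

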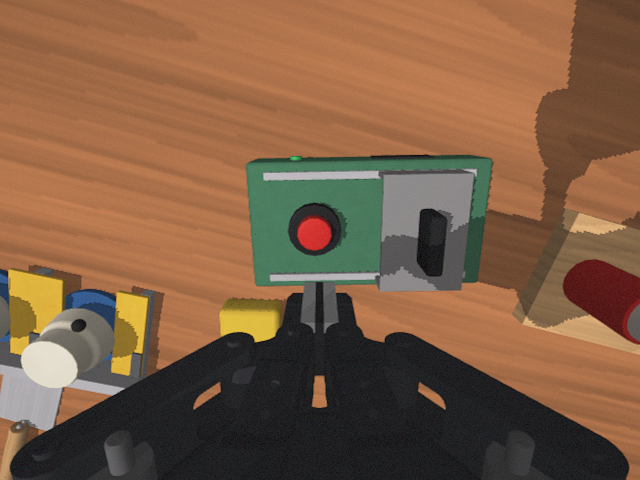

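The cover stands fully aside; the red button is at (314,232) → world (459.7,300.4), as predicted from the box pose. Fingers shut; turning them along the box's x and moving over it.

```bash
python3 -m creep '{"travel":[[0,0,0],[0,0,0],[0,0,0],[0,0,0],[0,0,0],[0,0,0],[0,0,0],[0,0,0],[0,0,0],[0,0,0],[0,0,0],[0,0,0],[0,0,0],[0,0,0],[0,0,0],[0,0,0],[0,0,0]],"twist":[7,7,7,7,7,7,7,7,7,7,7,7,6,0,0,0,0]}' | sed -n '2p;4,5p'
python3 d.py 459.9 300.5 70
```

```text
eef_pos: [456.1, 302.4, 183.6]
wrist_force: [0.6, -0.0, 0.9]
opening: 0.0
{'time_s': 72.483, 'eef_pos': [456.053, 302.397, 183.575], 'ee_rot': [0.605, 0.796, 0.0, 0.0], 'wrist_force': [0.602, -0.005, 0.872], 'opening': 0.037, 'grasp_force': 0.0, 'joint_positions': [0.54, 0.059, 1.931, -0.0, 1.152, 0.268]}
yaw of tool y 15.59 tool z [ 0. -0. -1.]
travel [ -2.9   3.2 113.6]
```

```bash
python3 -m creep '{"travel":[[-0.9,1.2,4],[-1,1,9],[-1,1,13],[0,0,15],[0,0,16],[0,0,16],[0,0,14],[0,0,11],[0,0,7],[0,0,5],[0,0,2.5],[0,0,1],[0,0,0],[0,0,0],[0,0,0],[0,0,0]],"twist":[0,0,0,0,0,0,0,0,0,0,0,0,0,0,0,0]}' | sed -n '2p;4p'
for i in 1 2; do python3 -m creep '{"travel":[[0,0,1],[0,0,1],[0,0,1],[0,0,1],[0,0,1],[0,0,0],[0,0,0]],"twist":[0,0,0,0,0,0,0]}' | sed -n '2p;4p';done
python3 -m creep '{"travel":[[0,0,1],[0,0,1],[0,0,1],[0,0,0],[0,0,0]],"twist":[0,0,0,0,0]}' | sed -n '2p;4p'
```

```text
eef_pos: [460.4, 300.6, 70.8]
wrist_force: [0.1, 0.3, 0.7]
eef_pos: [460.0, 300.3, 65.2]
wrist_force: [-1.2, 0.4, 2.6]
eef_pos: [460.1, 300.4, 61.0]
wrist_force: [-3.0, -2.6, 8.6]
eef_pos: [460.2, 300.5, 60.6]
wrist_force: [-9.2, -5.0, 26.6]
```

```bash
python3 -m creep '{"travel":[[0,0,0.5],[0,0,0.5],[0,0,0.5],[0,0,0],[0,0,0],[0,0,0]],"twist":[0,0,0,0,0,0]}' | sed -n '2p;4p'
python3 - <<'E'
from w import *
im,r=wrist('pics/w9.png');s=grab_frame('side');t=grab_frame('top')
a=cv2.resize(im[120:400,180:540],(467,363));b=cv2.resize(s[300:480,290:430],(300,386))[:363]
cv2.imwrite('pics/c8.png',np.hstack([a,b]))
E
python3 d.py
```

```text
eef_pos: [460.3, 300.5, 60.5]
wrist_force: [-12.8, -7.6, 35.3]
{'time_s': 76.05, 'eef_pos': [460.319, 300.534, 60.506], 'ee_rot': [0.605, 0.796, -0.0, 0.0], 'wrist_force': [-12.163, -7.479, 34.908], 'opening': 0.074, 'grasp_force': 17.398, 'joint_positions': [0.533, 0.198, 2.027, -0.0, 0.917, 0.263]}
yaw of tool y 15.49 tool z [-0.e+00 -2.e-04 -1.e+00]
```

View pics/c8.png

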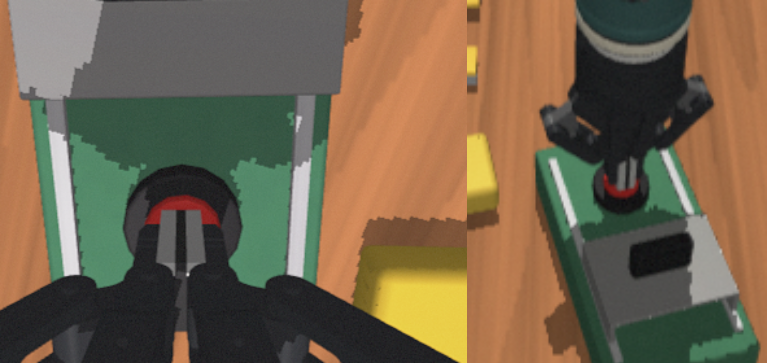

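Picture: fingertips centred on the red button, which looks sunk flush in its black collar; cover clear. I'll read force against height while retracting to confirm full travel.

```bash
python3 -m creep '{"travel":[[0,0,-1.5],[0,0,-1.5],[0,0,-1],[0,0,0],[0,0,0]],"twist":[0,0,0,0,0]}' | sed -n '2p;4p'
for i in 1 2 3 4 5 6 7; do python3 -m creep '{"travel":[[0,0,-1],[0,0,0],[0,0,0]],"twist":[0,0,0]}' | sed -n '2p;4p';done
```

```text
eef_pos: [460.1, 300.4, 60.9]
wrist_force: [-4.0, -2.6, 12.4]
eef_pos: [460.1, 300.4, 61.0]
wrist_force: [-1.8, -1.6, 6.4]
eef_pos: [460.0, 300.4, 61.7]
wrist_force: [-1.2, -0.8, 4.5]
eef_pos: [460.0, 300.3, 62.6]
wrist_force: [-0.9, -0.4, 4.1]
eef_pos: [460.1, 300.3, 63.6]
wrist_force: [-1.0, 0.4, 2.7]
eef_pos: [460.0, 300.4, 64.6]
wrist_force: [-0.8, 0.8, 2.3]
eef_pos: [460.0, 300.4, 65.6]
wrist_force: [0.1, 0.2, 2.4]
eef_pos: [460.0, 300.4, 66.6]
wrist_force: [0.2, -0.2, 1.5]
```

```bash
python3 -m creep '{"travel":[[0,0,-4],[0,0,-10],[0,0,-16],[0,0,-20],[0,0,-22],[0,0,-20],[0,0,-14],[0,0,-8],[0,0,-3],[0,0,0]],"twist":[0,0,0,0,0,0,0,0,0,0]}' | sed -n '2p;4p'
python3 -m creep '{"travel":[[0,0,0],[0,0,0],[0,0,0],[0,0,0],[0,0,0],[0,0,0],[0,0,0],[0,0,0],[0,0,0],[0,0,0],[0,0,0],[0,0,0],[0,0,0],[0,0,0],[0,0,0],[0,0,0],[0,0,0]],"twist":[-7,-7,-7,-7,-7,-7,-7,-7,-7,-7,-7,-7,-6,0,0,0,0]}' -1 25 | sed -n '2p;4,5p'
python3 d.py 434 379.7 184
```

```text
eef_pos: [460.2, 300.5, 184.4]
wrist_force: [0.1, 0.4, -0.9]
eef_pos: [459.7, 300.1, 183.0]
wrist_force: [-0.5, 0.2, 0.1]
opening: 85.5
{'time_s': 80.467, 'eef_pos': [459.693, 300.131, 183.015], 'ee_rot': [-0.134, 0.991, -0.0, -0.0], 'wrist_force': [-0.512, 0.186, 0.09], 'opening': 85.53, 'grasp_force': 0.0, 'joint_positions': [0.533, 0.063, 1.927, -0.0, 1.152, -1.306]}
yaw of tool y 105.37 tool z [-8.e-04 -5.e-04 -1.e+00]
travel [ 3.7 83.5 -1. ]
```

```bash
python3 -m creep '{"travel":[[0.5,4,0],[0.5,9,0],[0.5,14,0],[0.5,16,0],[0.5,15,0],[0.5,12,0],[0.5,8,0],[0.2,4,0],[0,1.5,0],[0,0,0],[0,0,0],[0,0,0],[0,0,0]],"twist":[0,0,0,0,0,0,0,0,0,0,0,0,0]}' | sed -n '2p;4p'
python3 -m creep '{"travel":[[0,0,4],[0,0,9],[0,0,13],[0,0,15],[0,0,15],[0,0,13],[0,0,9],[0,0,6],[0,0,3],[0,0,2],[0,0,0],[0,0,0],[0,0,0],[0,0,0],[0,0,0]],"twist":[0,0,0,0,0,0,0,0,0,0,0,0,0,0,0]}' | sed -n '2p;4p'
python3 -m creep '{"travel":[[0,0,0],[0,0,0],[0,0,0],[0,0,0],[0,0,0],[0,0,0],[0,0,0],[0,0,0],[0,0,0],[0,0,0],[0,0,0]],"twist":[0,0,0,0,0,0,0,0,0,0,0]}' 1 25 | sed -n '2p;4,6p'
python3 d.py 456.9 299.4 93
```

```text
eef_pos: [434.4, 379.3, 183.6]
wrist_force: [-1.0, 0.2, 1.3]
eef_pos: [434.5, 380.1, 95.2]
wrist_force: [-0.3, 1.1, -0.6]
eef_pos: [434.1, 379.8, 94.6]
wrist_force: [-0.8, -0.2, 0.3]
opening: 11.5
grasp_force: 27.0
{'time_s': 83.717, 'eef_pos': [434.123, 379.795, 94.646], 'ee_rot': [-0.135, 0.991, -0.0, 0.0], 'wrist_force': [-0.753, -0.172, 0.294], 'opening': 11.529, 'grasp_force': 26.984, 'joint_positions': [0.676, 0.203, 1.947, -0.0, 0.992, -1.165]}
yaw of tool y 105.48 tool z [ 0.e+00 -1.e-04 -1.e+00]
travel [ -0.5 -83.6   1.7]
```

```bash
python3 -m creep '{"travel":[[0,-1,0],[0,-2,0],[0,-4,0],[0,-5,0],[0,-6,0],[0,-6,0],[0,-6,0],[0,-6,0],[0,-6,0],[0,-6,0],[0,-6,0],[0,-6,0],[0,-6,0],[0,-5,0],[0,-4,0],[0,-3,0],[0,-2,0],[0,-1,0],[0,0,0],[0,0,0]],"twist":[0,0,0,0,0,0,0,0,0,0,0,0,0,0,0,0,0,0,0,0]}' | sed -n '2p;4,6p'
for i in 1 2 3 4; do python3 -m creep '{"travel":[[0,-1,0],[0,-1,0],[0,0,0],[0,0,0]],"twist":[0,0,0,0]}' | sed -n '2p;4p'; done
```

```text
eef_pos: [457.2, 301.4, 94.7]
wrist_force: [6.6, 1.6, -5.2]
opening: 11.3
grasp_force: 26.4
eef_pos: [457.8, 299.7, 94.7]
wrist_force: [5.6, 2.8, -4.9]
eef_pos: [457.9, 299.1, 94.7]
wrist_force: [4.8, 7.8, -6.1]
eef_pos: [458.0, 298.9, 94.7]
wrist_force: [3.6, 13.9, -7.6]
eef_pos: [458.0, 298.8, 94.7]
wrist_force: [0.8, 20.2, -8.0]
```

```bash
python3 -m creep '{"travel":[[0,1.5,0],[0,1.5,0],[0,0,0],[0,0,0]],"twist":[0,0,0,0]}' | sed -n '2p;4p'
python3 -m creep '{"travel":[[0,0,0],[0,0,0],[0,0,0],[0,0,0],[0,0,0],[0,0,0]],"twist":[0,0,0,0,0,0]}' -1 25 | sed -n '2p;4,5p'
python3 -m creep '{"travel":[[0,0,-4],[0,0,-10],[0,0,-16],[0,0,-20],[0,0,-22],[0,0,-20],[0,0,-14],[0,0,-8],[0,0,-3],[0,0,0],[0,0,0]],"twist":[0,0,0,0,0,0,0,0,0,0,0]}' | sed -n '2p;4p'
python3 - <<'E'
from w import *
s=grab_frame('side');t=grab_frame('top');cv2.imwrite('pics/topf.png',t);cv2.imwrite('pics/sidef.png',s)
im,r=wrist('pics/w10.png')
for c,b,m in blobs('w',im,(0,0,0),(180,255,45),300,(230,100,410,290)): print('fin',c.round(1),b,r(*c,117).round(1))
cv2.imwrite('pics/cf.png',np.hstack([cv2.resize(s[60:400,210:440],(400,591)),cv2.resize(im[120:360,190:490],(400,591))]))
E
python3 d.py
```

```text
eef_pos: [458.0, 299.0, 94.7]
wrist_force: [4.4, 10.4, -5.5]
eef_pos: [456.9, 296.5, 94.5]
wrist_force: [0.7, 0.2, -0.9]
opening: 82.2
eef_pos: [456.6, 296.7, 210.9]
wrist_force: [0.1, -0.9, -0.1]
fin [322.3 235.8] [315 206  15  60 805] [452.6 298.6 117. ]
{'time_s': 88.617, 'eef_pos': [456.301, 296.458, 210.139], 'ee_rot': [-0.135, 0.991, -0.0, -0.001], 'wrist_force': [-0.123, -0.125, -0.337], 'opening': 85.52, 'grasp_force': 0.0, 'joint_positions': [0.53, 0.033, 1.907, 0.0, 1.204, -1.311]}
yaw of tool y 105.47 tool z [-0.0022 -0.0013 -1.    ]
```

View pics/cf.png

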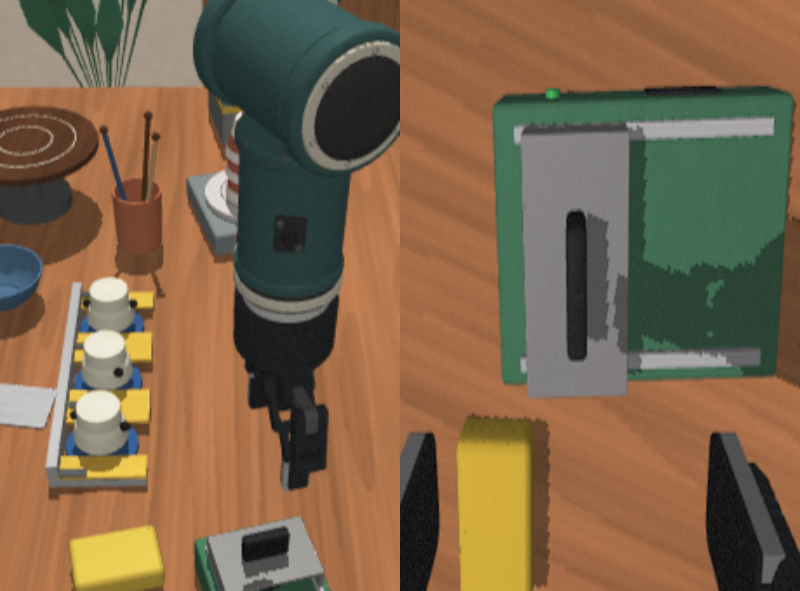

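Cover shut, moulds in the rack, sponge untouched. Last numeric check of moulds, stack, and bystanders before handing in.

Run:
```python
from seg import *
a=cv2.imread('pics/top0.png');t=cv2.imread('pics/topf.png');s=cv2.imread('pics/sidef.png')
for n,im in(('top',t),('side',s)):
    roi=(225,130,400,215) if n=='top' else (225,210,330,340)
    for c,b,m in blobs(n,im,(15,0,120),(40,75,255),60,roi): print(n,c.round(1),b[4],ray(n,*c,66).round(1))
for k,im in(('before',a),('after',t)):
    print(k,[(c.round(1).tolist(),int(b[4])) for c,b,m in blobs('top',im,(0,130,120),(9,255,255),40,(400,180,560,310))],[c.round(1).tolist() for c,b,m in blobs('top',im,(22,150,120),(32,255,255),300,(160,160,220,230))])
print(ray('top',526.1,271.6,191).round(1))
```

```text
top [366.7 178. ] 543 [ 646.1 -101.7   66. ]
top [267.6 180.8] 614 [636.3 101.2  66. ]
top [316.4 180.1] 594 [639.6   1.   66. ]
side [269.4 271.7] 2284 [640.4  42.4  66. ]
side [251.2 243.1] 115 [688.7 -45.8  66. ]
side [238.2 295. ] 422 [693.9 108.2  66. ]
before [([471.9, 201.1], 54), ([419.3, 271.8], 706)] [[190.4, 197.2]]
after [([471.5, 201.3], 62), ([419.2, 271.7], 709), ([526.0, 271.5], 188)] [[190.4, 197.1]]
[ 456.5 -369.1  191. ]
```

```bash
python3 -c "
from cell import ctrl
print(ctrl.job_done())"
```

```text
the job is handed in; nothing more can be done
None
```

I handed the job in at about 89 s of the 208 s allowed. All three bowls are nested in one straight stack about 2 mm from the plate's centre, all three moulds are home in the rack, the start button was pressed fully down with the cover aside and the cover then shut again. The jar, sponge and brush pot did not move in the camera checks; the judge's verdict was not shown.

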